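Stage the espresso bar for the next shot

ROBOT

A 7-joint arm with a two-finger parallel gripper is mounted at the origin on a cart in front of the work surface, level with it; the furniture and walls round the work are solid. World frame = base frame: x ahead of the robot, y to its left, z up, the work surface at z = 0. Lengths are in m, angles in rad, forces in N, time in s.
With the tool pointing down it reaches from about 0.35 to 0.9 m from the base axis. Payload 19.9 kg.
Tool frame: the origin (TCP) lies midway between the tips of the shut fingers; the grasp point (between the pads) lies 19 mm behind it; z points along the fingers, y is the line along which they close (so a half turn about z gives the same grasp; the last joint's range is limited). The gripper opens to 85 mm and grips with 20 to 120 N. Pads are 22 mm wide; open, the fingers measure 114 mm over their backs; the gripper's body (76 mm by 85 mm) begins 54 mm behind the grasp point. The pads swing forward as they close: fully open they stand 13 mm farther back than shut.
Start: joints at [1.238, 0.417, -0.01, 1.614, 0.005, 1.111, -0.053], TCP at [0.18, -0.599, 0.231] pointing down, gripper open.
Joint ranges: [-2.81, 2.81], [-0.39, 2.02], [-1.27, 1.25], [0.06, 2.57], [-1.19, 4.33], [0.19, 2], [-2.82, 2.82]. Speed limits (rad/s): [1.89, 1.89, 2.39, 2.39, 3.01, 3.01, 3.01].

INTERFACE

Orientations are given as a unit quaternion [w, x, y, z].
In Python, from station import bot gives the robot as it stands.
- The arm moves only by the tool send_rows, never from a script. Its argument "steps" is a list of rows, each an object of numbers: "jaw": the opening, from -1 (shut) to 1 (fully open); "tx", "ty", "tz": the shift along the world's x, y, z in mm; "roll": the turn about the world's z in degrees. A call has 1 to 8 rows; each row shifts and turns the commanded pose from where the row before left it; what a row does not reach is not made up. A row lasts 1/10 s, in which the tool goes at most 50 mm and 8.59 degrees, less where a joint would pass 70% of its speed; a pose out of reach is approached as far as the arm can. A call with a gripper value outside its range is refused whole. The fingers move at their own pace and stop on an object; "grip_force" is the grip in N (left out, the last holds). Time passes only in rows, so rows that do not move let the fingers close. It gives the time, the measured TCP pose, the force, the opening and the grip force at its end, in the units of the state.
- bot.observe(): the state, without advancing time (a new reading comes with each control period).
- bot.read_camera(name): name is "scene" or "top" or "wrist"; returns the picture (400x640x3 uint8, red, green, blue); there is no depth.
- bot.camera_model(name): a dict with "intrinsics" (3x3 intrinsics, pixels), "k1" (the pictures are not rectified: a ray, as slopes to the right and down, at radius r is drawn at 1 + k1 r^2 times it, then the intrinsics apply), "eye" and "rotation" of the camera in the world; the wrist camera has in their place "hand_eye" (4x4, takes a point from camera to tool coordinates, whose origin is the TCP and whose axes are the flange's). Camera axes: x right, y down, z forward; pixel columns grow to the right and rows downward; lengths in m; the calibration is good to about 2 mm. A picture is of the moment at which its call begins: read the wrist's pose just before it. camera_model takes no time and is no camera call.
- bot.finish_job(): hands the job in; it is judged then, once.
Trained networks look in the newest picture that a camera, given by its name, has taken for a name from the list of things; names that differ only in an ending like _2 or _b are one class to them, and where a whole thing is asked for, a point or a joint stands for the part that bears it (a point fixed in the world has none). Each returns a list of dicts, best first, with "confidence" (0 to 1); they miss things now and then, are a little off and sometimes report something else, mostly with a low value. They report only what shows in the picture. A call takes as long as a camera call. They do not tell look-alikes from the thing itself.
- bot.look_for(name, camera): "extent" ([centre column, centre row, width, height] in pixels, round what is visible of it).
The state is a dict: "clock": time; "joints": joint angles; "joint_velocities": joint speeds; "joint_torque": joint torques, N m; "tool_pos": TCP position; "ee_rot": TCP orientation; "wrist_force": force on the tool from outside, world axes, zero at the start; "moment": the same for the moment, N m; "grip_width": finger opening in m; "gripper_force": force on a finger pad.
Only numpy, scipy, OpenCV 4.12 (cv2) and the standard library are available. Lean on these libraries where they do the work, as an engineer would, in place of code of your own. Each camera call takes 0.05 s, during which the arm holds its last target. There are 200 camera calls.

TASK

Get the bar ready for the next shot: first seat the portafilter in the tamping stand, basket down inside the horseshoe and handle out through its open side, then set the leveller from the left side of the counter flat on the middle of its basket. Also park the tamper upright in its round dish and stand the small empty shot glass upright in the middle of the scale's steel plate. Leave the taller tasting glass and the stack of cup lids standing where they are.

Things in the scene. Friction and masses are not known exactly. Their poses are not given: they have to be found in the camera images.
- portafilter_basket (a point): Loose. Portafilter, 209 mm long, 0.55 kg: round steel basket 68 mm wide, 44 mm high (88 mm over its two lugs, 33 to 40 mm up), flat below; its top bears things at rim level. Point: centre of the rim, 44 mm above the underside. The handle runs along -x, its end 175 mm off. Grip it from above 63 mm along -x and 22 mm below this point: handle 26 mm wide and high there.
- leveller_mid (a point): Loose. Leveller (distribution tool): a plain dark grey solid puck, 62 mm across and 33 mm high, base 58 mm across, about 0.33 kg; it stands in the left front part of the counter (the other one, at the very back on the right, is not meant). This point is its centre, 16.5 mm above its underside; z is up.
- tamper_mid (a point): Loose. Tamper: round steel base 58 mm across and 14 mm high, thin neck, wooden grip on top 32 mm across reaching from 30 to 85 mm above the underside; about 0.42 kg. This point is its centre, 42.5 mm above its underside (in the lower part of the wooden grip; the grip's middle is 15 mm higher); z is up.
- shot_glass_mid (a point): Loose. Shot glass: small, empty, clear glass, in the left front part of the counter (not the one on the black drawer box), 49 mm across at the rim, 62 mm high, about 0.07 kg. This point is its centre, 31 mm above its underside; z is up.
- tamping_stand_pad (a point): Fixed. Tamping stand: dark foot plate 112 x 106 mm with a 29 mm high aluminium horseshoe wall, 74 mm wide inside at the bottom, flaring to 84 mm at its rim 35 mm above the counter; the basket drops in from above. Point: middle of the black pad inside, 3.6 mm above the counter, where the basket stands. Open to -x (about 120 degrees), where the handle comes out.
- tamper_dock_floor (a point): Fixed. Tamper dish: low round steel dish with a black rubber floor, 86 mm across outside, inside 69 mm across at the floor and 78 mm at the rim, rim 16 mm above the counter. This point is the middle of the floor, 4.3 mm above the counter, on which the tamper's base stands.
- scale_plate (a point): Fixed. Coffee scale, black, 140 x 115 mm and 22 mm high, with a steel plate 101 x 100 mm on top and a display and buttons at its -x end. This point is the middle of the plate's top, 22 mm above the counter; x runs along the scale's long side.
- tasting_glass_mid (a point): Loose bystander, to be left alone: clear tasting glass with a brown shot in it, 55 mm across and 75 mm high. This point is its centre.
- lid_stack_mid (a point): Loose bystander, to be left alone: nest of black ribbed cup lids, 68 mm across and 50 mm high. This point is its centre.
Not all that is in view belongs to the job. What is shaped like the part that bears tamper_mid but orange is not meant.

How it is judged:
On the way, in this order (a step that is already met when the one before it is completed fails the run):
1. the portafilter is seated in the tamping stand (horizontal distance between portafilter_basket and tamping_stand_pad below 0.01 m and z of portafilter_basket in the frame of tamping_stand_pad between 0.036 and 0.05 m and angle between portafilter_basket's own z axis and vertical below 0.12 rad and angle between the x axis of portafilter_basket and the x axis of tamping_stand_pad, either way round below 0.35 rad), for 0.2 s.
2. the leveller stands on the seated portafilter's basket (all of step 1 and horizontal distance between leveller_mid and portafilter_basket below 0.012 m and z of leveller_mid in the frame of portafilter_basket between 0.01 and 0.024 m and angle between leveller_mid's own z axis and vertical below 0.12 rad), for 0.2 s.
At the end, for the whole second after the job is handed in: Basket on the pad in the horseshoe within 10 mm, handle within 0.35 rad of the open side; leveller on the rim within 12 mm of the basket's centre; tamper on the dish floor within 10 mm; shot glass on the plate within 15 mm; all upright within 0.12 rad, released, at rest (all of step 2 and horizontal distance between tamper_mid and tamper_dock_floor below 0.01 m and z of tamper_mid in the frame of tamper_dock_floor between 0.034 and 0.048 m and angle between each of tamper_mid, shot_glass_mid's own z axis and vertical below 0.12 rad and horizontal distance between shot_glass_mid and scale_plate below 0.015 m and z of shot_glass_mid in the frame of scale_plate between 0.024 and 0.038 m and linear speed of each of portafilter, leveller, tamper, shot_glass below 0.02 m/s); the robot touches nothing.
It fails at once if the tasting glass pushed from its place or knocked over (distance of tasting_glass_mid from where it was at the start of the episode above 0.03 m or angle between tasting_glass_mid's own z axis and vertical above 0.5 rad).
It fails at once if the stack of lids pushed from its place or knocked over (distance of lid_stack_mid from where it was at the start of the episode above 0.03 m or angle between lid_stack_mid's own z axis and vertical above 0.5 rad).
It also fails if it takes over 115 s, if anything falls off the work surface, if the arm or the gripper's body presses on something with over 40 N, if the wrist force passes 120 N, or if a joint passes its speed limit or range.

## Working session

There is one attempt and no reset: what is moved stays moved. The work goes in short steps, Python scripts to look and compute and a tool call to move; the robot and the scene stay as the last step left them, time stands still between calls to the robot, and variables do not carry over. Pictures are saved under pics/ and viewed, at most 14 in all, crops included, and the job is handed in when it is done.

Besides the shell and the picture viewer there is one more tool, called after "Request:" as name(argument=value, ...), one argument or row to a line, values as JSON. send_rows: Moves the arm, as the interface text tells. Its arguments: {"type":"object","properties":{"steps":{"type":"array","items":{"type":"object","properties":{"jaw":{"type":"number"},"tx":{"type":"number"},"ty":{"type":"number"},"tz":{"type":"number"},"roll":{"type":"number"}}}},"grip_force":{"type":"number"}},"required":["steps"]}

```bash
ls; mkdir -p pics
cat > h.py <<'E'
import numpy as np, cv2
from station import bot
from scipy.spatial.transform import Rotation as R
def cam(name):
    m=bot.camera_model(name); K=np.array(m["intrinsics"]); k1=m["k1"]
    if name=="wrist":
        s=bot.observe(); q=s["ee_rot"]; T=np.eye(4); T[:3,:3]=R.from_quat([q[1],q[2],q[3],q[0]]).as_matrix(); T[:3,3]=s["tool_pos"]
        M=T@np.array(m["hand_eye"]); return K,k1,M[:3,3],M[:3,:3]
    return K,k1,np.array(m["eye"]),np.array(m["rotation"])
def p2w(c,u,v,z):
    K,k1,e,Rm=c
    d=cv2.undistortPoints(np.array([[[u,v]]],float),K,np.array([k1,0,0,0,0.]))[0,0]
    r=Rm@np.array([d[0],d[1],1]); return e+r*(z-e[2])/r[2]
def w2p(c,P):
    K,k1,e,Rm=c; p=(np.atleast_2d(P)-e)@Rm; s=p[:,:2]/p[:,2:]; s=s*(1+k1*(s**2).sum(1,keepdims=True))
    return s@K[:2,:2].T+K[:2,2]
def snap(name,fn):
    c=cam(name); im=bot.read_camera(name); cv2.imwrite("pics/"+fn,im[:,:,::-1]); return c,im
E
cat > a.py <<'E'
from h import *
s=bot.observe(); print(s["clock"],s["tool_pos"],s["ee_rot"])
for n in ["top","scene"]:
    c,im=snap(n,n+"0.png"); print(n,c[2],c[3].round(3).tolist(),c[0].round(0).tolist(),c[1])
    for t in ["portafilter_basket","leveller_mid","tamper_mid","shot_glass_mid","tamping_stand_pad","tamper_dock_floor","scale_plate","tasting_glass_mid","lid_stack_mid"]:
        for d in bot.look_for(t,n)[:3]:
            print(t,np.round(d["extent"]).astype(int).tolist(),round(d["confidence"],2),p2w(c,d["extent"][0],d["extent"][1],0.02).round(3)[:2])
E
python3 a.py
```

```text
pics
0.0 [ 0.17971064 -0.598244    0.23063864] [-6.21649369e-04  9.89371108e-01  1.45411180e-01 -1.14419966e-04]
top [0.26548143 0.08173657 1.33402331] [0.073, -0.698, 0.708, -0.074] [[497.0, 0.0, 314.0], [0.0, 497.0, 198.0], [0.0, 0.0, 1.0]] -0.08955891172559644Traceback (most recent call last):
  File "a.py", line 7, in <module>
    print(t,np.round(d["extent"]).astype(int).tolist(),round(d["confidence"],2),p2w(c,d["extent"][0],d["extent"][1],0.02).round(3)[:2])
                                                                                ~~~^^^^^^^^^^^^^^^^^^^^^^^^^^^^^^^^^^^^^^
  File "h.py", line 13, in p2w
    r=Rm@np.array([d[0],d[1],1]); return e+r*(z-e[2])/r[2]
      ~~^~~~~~~~~~~~~~~~~~~~~~~~
ValueError: matmul: Input operand 1 has a mismatch in its core dimension 0, with gufunc signature (n?,k),(k,m?)->(n?,m?) (size 3 is different from 4)
```

```bash
sed -i 's|return K,k1,np.array(m\["eye"\]),np.array(m\["rotation"\])|q=m["rotation"]; return K,k1,np.array(m["eye"]),R.from_quat([q[1],q[2],q[3],q[0]]).as_matrix()|' h.py; python3 a.py
```

```text
0.1 [ 0.17970094 -0.59827585  0.23070841] [-5.51092239e-04  9.89375075e-01  1.45384459e-01 -1.28461630e-04]
top [0.26548143 0.08173657 1.33402331] [[-0.014, -0.978, 0.207], [-1.0, 0.014, -0.002], [-0.001, -0.207, -0.978]] [[497.0, 0.0, 314.0], [0.0, 497.0, 198.0], [0.0, 0.0, 1.0]] -0.08955891172559644
portafilter_basket [201, 220, 35, 80] 0.65 [0.484 0.385]
leveller_mid [278, 167, 22, 24] 0.7 [0.63  0.179]
tamper_mid [239, 171, 18, 21] 0.86 [0.621 0.286]
tamper_mid [206, 162, 23, 26] 0.72 [0.647 0.378]
tamper_mid [324, 190, 35, 32] 0.27 [0.563 0.054]
shot_glass_mid [240, 238, 20, 14] 0.59 [0.435 0.279]
shot_glass_mid [420, 190, 48, 46] 0.24 [ 0.561 -0.21 ]
tamping_stand_pad [421, 190, 48, 48] 0.82 [ 0.561 -0.212]
tamper_dock_floor [322, 192, 34, 36] 0.64 [0.558 0.06 ]
scale_plate [374, 184, 43, 56] 0.69 [ 0.58  -0.085]
tasting_glass_mid [279, 239, 24, 21] 0.57 [0.431 0.175]
lid_stack_mid [268, 202, 30, 26] 0.73 [0.531 0.206]
scene [0.02938734 0.77959814 0.46936073] [[-0.814, -0.248, 0.525], [-0.58, 0.361, -0.73], [-0.008, -0.899, -0.438]] [[405.0, 0.0, 319.0], [0.0, 405.0, 193.0], [0.0, 0.0, 1.0]] -0.07822229791025387
portafilter_basket [237, 280, 87, 72] 0.95 [0.482 0.398]
leveller_mid [258, 210, 32, 20] 0.96 [0.632 0.186]
tamper_mid [231, 226, 24, 46] 0.71 [0.632 0.272]
tamper_mid [187, 238, 32, 47] 0.57 [0.67  0.362]
shot_glass_mid [303, 253, 27, 43] 0.93 [0.439 0.263]
tamping_stand_pad [368, 167, 40, 22] 0.96 [ 0.552 -0.196]
tamper_dock_floor [313, 203, 35, 22] 0.85 [0.549 0.082]
scale_plate [342, 181, 62, 28] 0.82 [ 0.561 -0.066]
tasting_glass_mid [334, 226, 27, 43] 0.62 [0.446 0.144]
tasting_glass_mid [311, 204, 33, 21] 0.53 [0.548 0.089]
lid_stack_mid [283, 225, 31, 33] 0.82 [0.539 0.204]
```

View pics/top0.png

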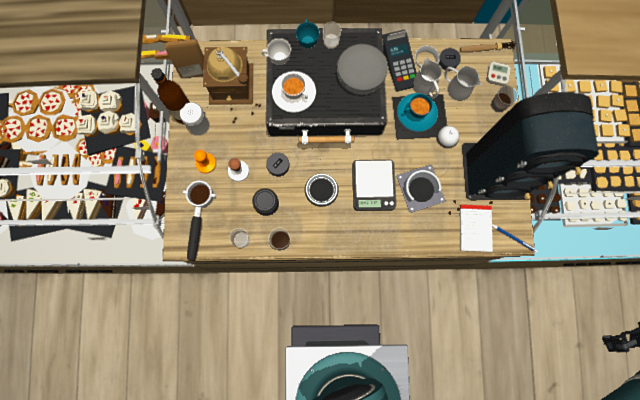

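View pics/scene0.png

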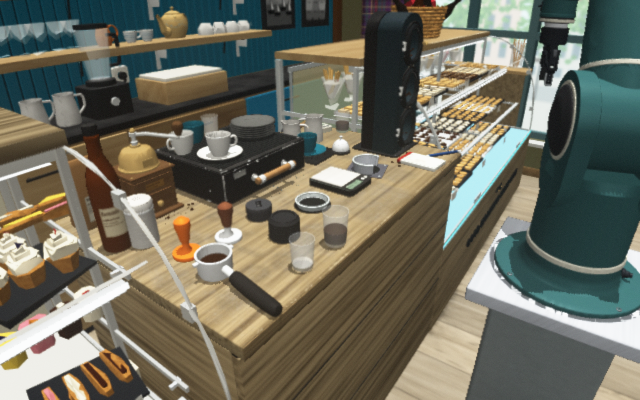

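Request:
send_rows(
  steps=[
    {"tx": 25, "ty": 40, "tz": 10, "roll": 8, "jaw": 1},
    {"tx": 25, "ty": 40, "tz": 10, "roll": 8},
    {"tx": 25, "ty": 40, "tz": 10, "roll": 8},
    {"tx": 25, "ty": 40, "tz": 10, "roll": 8},
    {"tx": 25, "ty": 40, "tz": 10, "roll": 8},
    {"tx": 25, "ty": 40, "tz": 10, "roll": 8},
    {"tx": 25, "ty": 40, "tz": 10, "roll": 8},
    {"tx": 25, "ty": 40, "tz": 0, "roll": 8},
  ],
)

```text
validation failed for argument at $.st...
```

Request:
send_rows(
  steps=[
    {"tx": 0, "ty": 48, "roll": 8},
    {"tx": 0, "ty": 48, "roll": 8},
    {"tx": 0, "ty": 48, "roll": 8},
    {"tx": 0, "ty": 48, "roll": 8},
    {"tx": 0, "ty": 48, "roll": 8},
    {"tx": 0, "ty": 48, "roll": 8},
    {"tx": 0, "ty": 48, "roll": 8},
    {"tx": 0, "ty": 48, "roll": 8},
  ],
)

```text
validation failed for argument at $.st...
```

Request:
send_rows(
  steps=[
    {"tx": 10, "ty": 45, "roll": 8},
    {"tx": 10, "ty": 45, "roll": 8},
    {"tx": 10, "ty": 45, "roll": 8},
    {"tx": 10, "ty": 40, "roll": 8},
    {"tx": 0, "ty": 25, "roll": 3},
    {},
    {},
  ],
)

```text
validation failed for argument at $.st...
```

```bash
sed -i 's/\["top","scene"\]/["wrist"]/;s/"0.png"/"1.png"/' a.py; python3 a.py
```

```text
1.1 [ 0.17979384 -0.59856331  0.2312634 ] [-3.97017850e-05  9.89379868e-01  1.45352931e-01 -1.86276801e-05]
wrist [ 0.24632695 -0.5786905   0.37538398] [[0.287, -0.922, -0.261], [-0.958, -0.276, -0.078], [0.0, 0.272, -0.962]] [[355.0, 0.0, 322.0], [0.0, 355.0, 201.0], [0.0, 0.0, 1.0]] -0.07934755466894665
```

View pics/wrist1.png

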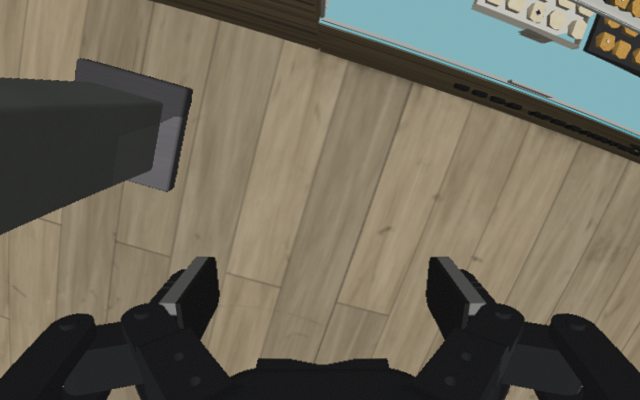

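Request:
send_rows(
  steps=[
    {"tx": 25, "ty": 40, "tz": 10, "roll": 8, "jaw": 1},
    {"tx": 25, "ty": 40, "tz": 10, "roll": 8, "jaw": 1},
    {"tx": 25, "ty": 40, "tz": 10, "roll": 8, "jaw": 1},
    {"tx": 25, "ty": 40, "tz": 10, "roll": 8, "jaw": 1},
    {"tx": 25, "ty": 40, "tz": 10, "roll": 8, "jaw": 1},
    {"tx": 25, "ty": 40, "tz": 10, "roll": 8, "jaw": 1},
    {"tx": 25, "ty": 40, "tz": 10, "roll": 8, "jaw": 1},
    {"tx": 25, "ty": 40, "tz": 0, "roll": 8, "jaw": 1},
  ],
)

```text
clock: 2.4
tool_pos: [0.3809, -0.2771, 0.3027]
ee_rot: [0.001, 0.76, 0.65, -0.0]
wrist_force: [0.4, -0.4, 1.1]
grip_width: 0.0852
gripper_force: 0.0
```

Request:
send_rows(
  steps=[
    {"tx": 0, "ty": 48, "tz": 0, "roll": 8, "jaw": 1},
    {"tx": 0, "ty": 48, "tz": 0, "roll": 8, "jaw": 1},
    {"tx": 0, "ty": 48, "tz": 0, "roll": 8, "jaw": 1},
    {"tx": 0, "ty": 48, "tz": 0, "roll": 8, "jaw": 1},
    {"tx": 0, "ty": 48, "tz": 0, "roll": 8, "jaw": 1},
    {"tx": 0, "ty": 48, "tz": 0, "roll": 8, "jaw": 1},
    {"tx": 0, "ty": 48, "tz": 0, "roll": 8, "jaw": 1},
    {"tx": 0, "ty": 48, "tz": 0, "roll": 8, "jaw": 1},
  ],
)

```text
clock: 3.2
tool_pos: [0.3793, 0.1073, 0.3016]
ee_rot: [0.001, 0.3, 0.954, -0.0]
wrist_force: [2.3, -0.6, -0.4]
grip_width: 0.0855
gripper_force: 0.0
```

Request:
send_rows(
  steps=[
    {"tx": 10, "ty": 45, "tz": 0, "roll": 8, "jaw": 1},
    {"tx": 10, "ty": 45, "tz": 0, "roll": 8, "jaw": 1},
    {"tx": 10, "ty": 45, "tz": 0, "roll": 8, "jaw": 1},
    {"tx": 10, "ty": 40, "tz": 0, "roll": 8, "jaw": 1},
    {"tx": 0, "ty": 25, "tz": 0, "roll": 3, "jaw": 1},
    {"tx": 0, "ty": 0, "tz": 0, "roll": 0, "jaw": 1},
    {"tx": 0, "ty": 0, "tz": 0, "roll": 0, "jaw": 1},
  ],
)

```text
clock: 3.9
tool_pos: [0.4195, 0.3057, 0.301]
ee_rot: [-0.0, 0.002, 1.0, 0.0]
wrist_force: [0.1, -0.8, 1.0]
grip_width: 0.0855
gripper_force: 0.0
```

```bash
sed -i 's/"1.png"/"2.png"/' a.py; sed -i 's/for t in .*:/for t in ["portafilter_basket","leveller_mid","tamper_mid","shot_glass_mid"]:/' a.py; python3 a.py
```

```text
3.9 [0.41953187 0.30567479 0.3010118 ] [-3.54610696e-04  2.20060487e-03  9.99997515e-01  2.88382560e-05]
wrist [0.35135465 0.30604895 0.44518303] [[0.005, 0.963, 0.271], [1.0, -0.005, -0.001], [-0.0, 0.271, -0.963]] [[355.0, 0.0, 322.0], [0.0, 355.0, 201.0], [0.0, 0.0, 1.0]] -0.07934755466894665
leveller_mid [230, 314, 46, 53] 0.9 [0.633 0.176]
tamper_mid [312, 316, 45, 61] 0.8 [0.637 0.29 ]
tamper_mid [378, 328, 40, 64] 0.74 [0.658 0.383]
tamper_mid [7, 270, 14, 44] 0.67 [ 0.573 -0.147]
shot_glass_mid [296, 176, 45, 49] 0.8 [0.44  0.274]
```

View pics/wrist2.png

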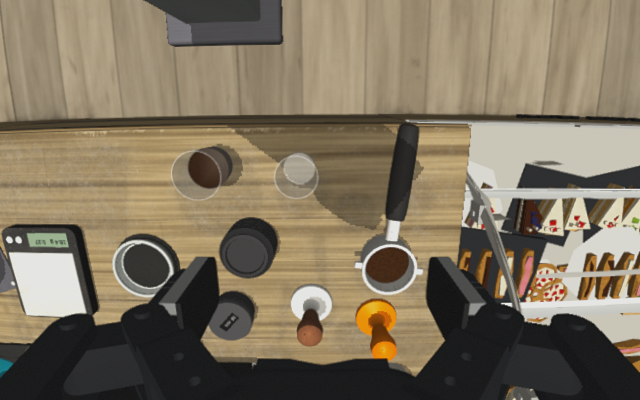

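```bash
cat > ov.py <<'E'
from h import *
def circ(c,im,x,y,z,r,col,sc):
    t=np.linspace(0,2*np.pi,60); P=np.c_[x+r*np.cos(t),y+r*np.sin(t),0*t+z]
    cv2.polylines(im,[(w2p(c,P)*sc*8+sc*4-4).astype(np.int32)],True,col,1,cv2.LINE_AA,3)
def line(c,im,P,col,sc): cv2.polylines(im,[(w2p(c,np.array(P))*sc*8+sc*4-4).astype(np.int32)],False,col,1,cv2.LINE_AA,3)
E
cat > b.py <<'E'
from ov import *
c=cam("wrist"); im=cv2.imread("pics/wrist2.png")
pb=p2w(c,390,266,.044); pe=p2w(c,407,128,.022); l1=p2w(c,358,266,.037); l2=p2w(c,422,268,.037)
print("pf",pb,pe,np.linalg.norm(pb[:2]-pe[:2]),np.degrees(np.arctan2(*(pb-pe)[1::-1])),l1,l2)
tb=p2w(c,311,303,.014); lv=p2w(c,235,316,.033); sg=p2w(c,297,175,.062); dk=p2w(c,146,266,.016)
print("tamper",tb,"lev",lv,"sg",sg,"dock",dk)
s=3; o=cv2.resize(im,None,fx=s,fy=s,interpolation=cv2.INTER_CUBIC)
a=np.arctan2(*(pb-pe)[1::-1]); d=np.array([np.cos(a),np.sin(a),0]); n=np.array([-d[1],d[0],0])
circ(c,o,*pb[:2],.044,.034,(0,255,0),s); line(c,o,[pb-.175*d-[0,0,.022],pb-.05*d-[0,0,.022]],(0,255,0),s)
line(c,o,[pb-.044*n-[0,0,.007],pb+.044*n-[0,0,.007]],(0,255,0),s)
g=pb-.063*d; circ(c,o,*g[:2],.035,.013,(0,255,255),s); print("grip",g)
circ(c,o,*tb[:2],.014,.029,(255,0,0),s); circ(c,o,*tb[:2],.085,.016,(255,0,0),s)
circ(c,o,*lv[:2],.033,.031,(0,255,0),s); circ(c,o,*lv[:2],.0,.029,(0,255,0),s)
circ(c,o,*sg[:2],.062,.0245,(0,0,255),s);circ(c,o,*sg[:2],.0,.0175,(0,0,255),s)
circ(c,o,*dk[:2],.016,.039,(0,255,0),s);circ(c,o,*dk[:2],.0,.043,(0,255,255),s)
cv2.imwrite("pics/ov2.png",cv2.resize(o[330:1080,300:1320],(800,588),interpolation=cv2.INTER_AREA))
E
python3 b.py
```

```text
pf [0.55065456 0.38816482 0.044     ] [0.38296273 0.40491154 0.022     ] 0.16852597116786236 -5.702991622183331 [0.55365253 0.34886252 0.037     ] [0.55754109 0.43094046 0.037     ]
tamper [0.62120222 0.28744567 0.014     ] lev [0.62961949 0.1850481  0.033     ] sg [0.43060579 0.2765959  0.062     ] dock [0.56402886 0.06338152 0.016     ]
grip [0.48796639 0.39442524 0.044     ]
```

View pics/ov2.png

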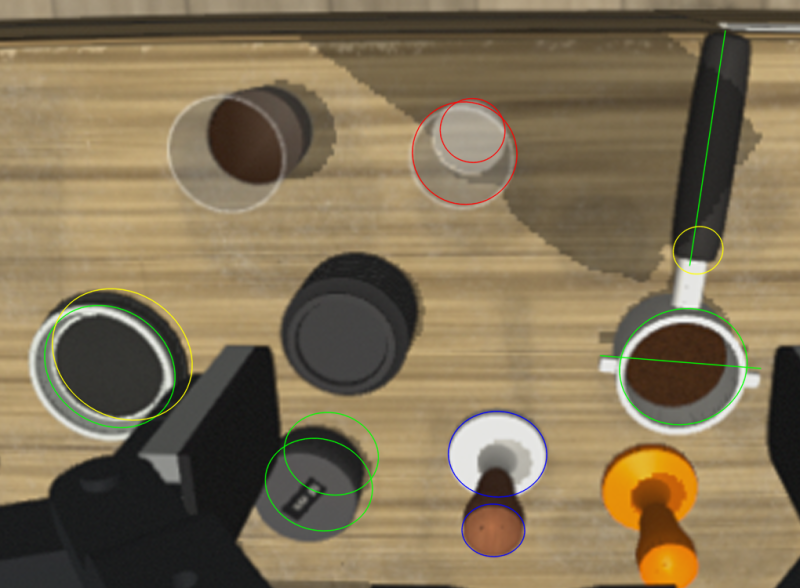

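Request:
send_rows(
  steps=[
    {"tx": 24, "ty": 30, "tz": -20, "roll": -2.1, "jaw": 1},
    {"tx": 24, "ty": 30, "tz": -20, "roll": -2.1, "jaw": 1},
    {"tx": 25, "ty": 29, "tz": -20, "roll": -2.2, "jaw": 1},
    {"tx": 0, "ty": 0, "tz": -40, "roll": 0, "jaw": 1},
    {"tx": 0, "ty": 0, "tz": -40, "roll": 0, "jaw": 1},
    {"tx": 0, "ty": 0, "tz": -40, "roll": 0, "jaw": 1},
    {"tx": 0, "ty": 0, "tz": 0, "roll": 0, "jaw": 1},
    {"tx": 0, "ty": 0, "tz": 0, "roll": 0, "jaw": 1},
  ],
)

```text
clock: 4.95
tool_pos: [0.4931, 0.3944, 0.1224]
ee_rot: [-0.0, 0.059, 0.998, 0.0]
wrist_force: [-0.1, 0.3, 0.2]
grip_width: 0.0856
gripper_force: 0.0
```

```bash
cat > c.py <<'E'
from ov import *
s=bot.observe(); print(s["tool_pos"],R.from_quat(np.roll(s["ee_rot"],-1)).as_euler('xyz',degrees=True))
c,im=snap("wrist","w3.png"); im=im[:,:,::-1]
o=cv2.resize(im,None,fx=1.25,fy=1.25)
pb=np.array([.555,.388,.044]); a=np.radians(-6.4); d=np.array([np.cos(a),np.sin(a),0])
circ(c,o,*pb[:2],.044,.034,(0,255,0),1.25)
for k in(-.013,.013):
    n=np.array([-d[1],d[0],0])*k; line(c,o,[pb-.175*d-[0,0,.022]+n,pb-.05*d-[0,0,.022]+n],(0,255,0),1.25)
circ(c,o,.621,.287,.014,.029,(255,0,0),1.25)
# stand in top
ct=cam("top"); t=cv2.imread("pics/top0.png"); st=p2w(ct,422,188,.0036); print("stand",st,"dock",p2w(ct,321,189,.0043),"scale",p2w(ct,374.5,179,.022))
t5=cv2.resize(t,None,fx=5,fy=5,interpolation=cv2.INTER_CUBIC); circ(ct,t5,*st[:2],.0036,.037,(0,255,0),5); circ(ct,t5,*st[:2],.035,.042,(0,255,255),5)
cs=cam("scene"); q=cv2.imread("pics/scene0.png"); q5=cv2.resize(q,None,fx=5,fy=5,interpolation=cv2.INTER_CUBIC); circ(cs,q5,*st[:2],.0036,.037,(0,255,0),5); circ(cs,q5,*st[:2],.035,.042,(0,255,255),5)
A=cv2.resize(t5[155*5:220*5,340*5:450*5],(400,236)); B=cv2.resize(q5[145*5:195*5,315*5:400*5],(400,236))
O=np.zeros((596,800,3),np.uint8); O[:236,:400]=A; O[:236,400:]=B; O[236:]=cv2.resize(o,(800,500))[140:500]
cv2.imwrite("pics/ov3.png",O)
E
python3 c.py
```

```text
[0.49310004 0.39437848 0.12242497] [ 1.79991433e+02 -2.85490525e-03  1.73286405e+02]
stand [ 0.56925018 -0.2180684   0.0036    ] dock [0.57009404 0.06083964 0.0043    ] scale [ 0.59196508 -0.0851563   0.022     ]
```

View pics/ov3.png

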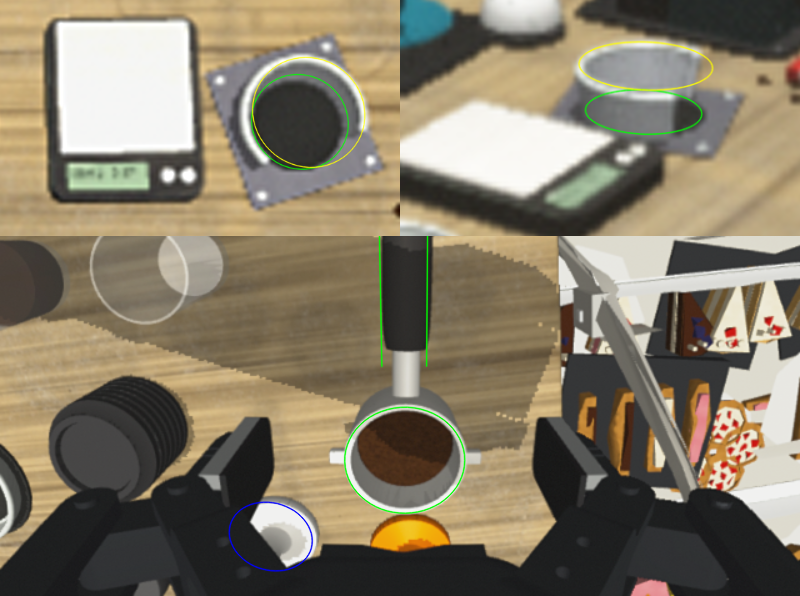

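Request:
send_rows(
  steps=[
    {"tx": 0, "ty": 0, "tz": -40, "roll": 0, "jaw": 1},
    {"tx": 0, "ty": 0, "tz": -40, "roll": 0, "jaw": 1},
    {"tx": 0, "ty": 0, "tz": -25, "roll": 0, "jaw": 1},
    {"tx": 0, "ty": 0, "tz": -13, "roll": 0, "jaw": 1},
    {"tx": 0, "ty": 0, "tz": 0, "roll": 0, "jaw": 1},
    {"tx": 0, "ty": 0, "tz": 0, "roll": 0, "jaw": -1},
    {"tx": 0, "ty": 0, "tz": 0, "roll": 0, "jaw": -1},
    {"tx": 0, "ty": 0, "tz": 0, "roll": 0, "jaw": -1},
  ],
  grip_force=90,
)

```text
clock: 5.8
tool_pos: [0.4934, 0.3948, 0.0046]
ee_rot: [0.001, 0.058, 0.998, 0.0]
wrist_force: [-0.2, -0.2, -0.7]
grip_width: 0.0439
gripper_force: 0.0
```

Request:
send_rows(
  steps=[
    {"tx": 0, "ty": 0, "tz": 0, "roll": 0, "jaw": -1},
    {"tx": 0, "ty": 0, "tz": 0, "roll": 0, "jaw": -1},
    {"tx": 0, "ty": 0, "tz": 0, "roll": 0, "jaw": -1},
    {"tx": 0, "ty": 0, "tz": 0, "roll": 0, "jaw": -1},
  ],
)

```text
clock: 6.2
tool_pos: [0.4931, 0.3946, 0.0044]
ee_rot: [0.001, 0.058, 0.998, 0.0]
wrist_force: [-2.2, -4.7, 13.3]
grip_width: 0.0226
gripper_force: 87.4
```

Request:
send_rows(
  steps=[
    {"tx": 0, "ty": 0, "tz": 20, "roll": 0, "jaw": -1},
    {"tx": 0, "ty": 0, "tz": 35, "roll": 0, "jaw": -1},
    {"tx": 0, "ty": 0, "tz": 40, "roll": 0, "jaw": -1},
    {"tx": -5, "ty": -10, "tz": 40, "roll": 0, "jaw": -1},
    {"tx": -5, "ty": -20, "tz": 40, "roll": 0, "jaw": -1},
    {"tx": -5, "ty": -30, "tz": 35, "roll": 2, "jaw": -1},
    {"tx": -5, "ty": -40, "tz": 25, "roll": 2, "jaw": -1},
    {"tx": -5, "ty": -40, "tz": 25, "roll": 2, "jaw": -1},
  ],
)

```text
clock: 7.0
tool_pos: [0.4667, 0.2534, 0.2648]
ee_rot: [0.0, 0.005, 1.0, -0.0]
wrist_force: [1.8, -1.3, -4.4]
grip_width: 0.022
gripper_force: 89.0
```

Request:
send_rows(
  steps=[
    {"tx": -5, "ty": -45, "tz": 0, "roll": 3, "jaw": -1},
    {"tx": -5, "ty": -45, "tz": 0, "roll": 3, "jaw": -1},
    {"tx": -5, "ty": -45, "tz": 0, "roll": 3, "jaw": -1},
    {"tx": -5, "ty": -45, "tz": 0, "roll": 3, "jaw": -1},
    {"tx": -5, "ty": -45, "tz": 0, "roll": 3, "jaw": -1},
    {"tx": -5, "ty": -40, "tz": 0, "roll": 3, "jaw": -1},
    {"tx": -5, "ty": -30, "tz": 0, "roll": 0, "jaw": -1},
    {"tx": -5, "ty": -20, "tz": 0, "roll": 0, "jaw": -1},
  ],
)

```text
clock: 7.8
tool_pos: [0.4268, -0.0625, 0.2637]
ee_rot: [-0.0, -0.15, 0.989, -0.001]
wrist_force: [0.6, 1.2, -4.9]
grip_width: 0.022
gripper_force: 89.0
```

Request:
send_rows(
  steps=[
    {"tx": 0, "ty": -10, "tz": 0, "roll": 0, "jaw": -1},
    {"tx": 0, "ty": 0, "tz": 0, "roll": 0, "jaw": -1},
  ],
)

```text
clock: 8.0
tool_pos: [0.4276, -0.0711, 0.2636]
ee_rot: [-0.0, -0.15, 0.989, -0.0]
wrist_force: [0.9, 1.0, -4.9]
grip_width: 0.0219
gripper_force: 89.0
```

```bash
cat > d.py <<'E'
from ov import *
s=bot.observe(); print(s["clock"],s["tool_pos"],R.from_quat(np.roll(s["ee_rot"],-1)).as_euler('xyz',degrees=True))
c,im=snap("wrist","w4.png")
cv2.imwrite("pics/w4b.png",cv2.resize(im[:,:,::-1],(800,500),interpolation=cv2.INTER_CUBIC))
E
python3 d.py
```

```text
8.0 [ 0.42759292 -0.0711436   0.26356081] [-1.79960023e+02 -1.72476529e-02 -1.62760092e+02]
```

View pics/w4b.png

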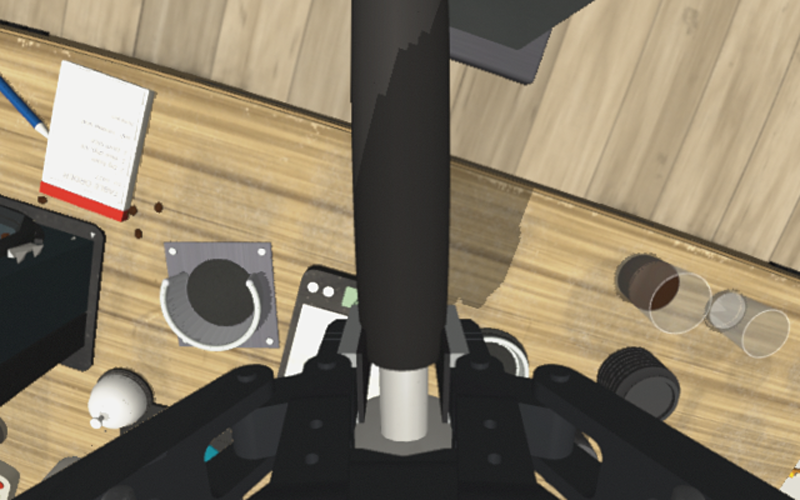

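```bash
cat > e.py <<'E'
from ov import *
c=cam("wrist"); im=cv2.imread("pics/w4.png"); k=.8
C=[p2w(c,(u+.5)*k-.5,(v+.5)*k-.5,.004) for u,v in [(165,242),(270,242),(279,347)]]
print(np.round(C,4)); e1=C[0]-C[1]; e2=C[2]-C[1]; print(np.linalg.norm(e1),np.linalg.norm(e2),np.degrees(np.arctan2(e1[1],e1[0])),np.degrees(np.arctan2(e2[1],e2[0])))
mid=(C[0]+C[2])/2; print("plate mid",mid)
pad=p2w(c,222.5*k,292.5*k,.0036); print("pad",pad)
s=6; o=cv2.resize(im,None,fx=s,fy=s,interpolation=cv2.INTER_CUBIC)
x,y=pad[:2]
circ(c,o,x,y,.0036,.037,(0,255,0),s);circ(c,o,x,y,.035,.042,(0,255,255),s)
cr=o[180*s:290*s,110*s:250*s]; A=cv2.resize(cr,(640,503))
# expected portafilter
st=bot.observe(); t=np.array(st["tool_pos"]); a=np.radians(17.3); d=np.array([np.cos(a),np.sin(a),0]); pb=t+.0625*d+[0,0,.0396]
n=np.array([-d[1],d[0],0]); print(pb)
o2=im.copy()
for j in(-.013,.013): line(c,o2,[pb-.175*d-[0,0,.022]+n*j,pb-.05*d-[0,0,.022]+n*j],(0,255,0),1)
circ(c,o2,*pb[:2],pb[2],.034,(0,255,0),1)
O=np.zeros((503,800,3),np.uint8); O[:,:640]=A; O[:,640:]=cv2.resize(o2[:,240:400],(160,400))[:400].repeat(1,0)[:0].reshape(0,160,3) if 0 else np.vstack([o2[:,240:400],np.zeros((103,160,3),np.uint8)])
cv2.imwrite("pics/ov4.png",O)
E
python3 e.py
```

```text
[[ 0.5309 -0.2783  0.004 ]
 [ 0.5003 -0.1795  0.004 ]
 [ 0.6058 -0.1469  0.004 ]]
0.10337376040389314 0.11046654909653174 -72.77853079509833 17.162556080196172
plate mid [ 0.56837544 -0.21260018  0.004     ]
pad [ 0.56511831 -0.21385395  0.0036    ]
[ 0.48746991 -0.05145455  0.30313443]
```

View pics/ov4.png

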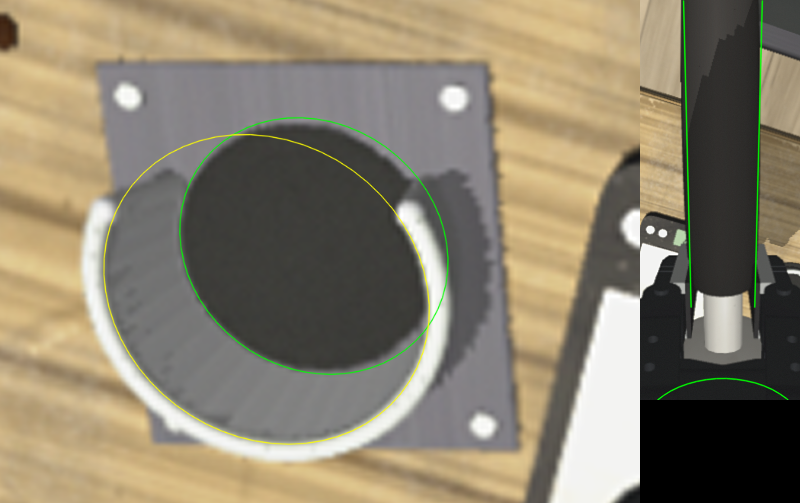

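Request:
send_rows(
  steps=[
    {"tx": 12, "ty": -24, "tz": 0, "roll": 0, "jaw": -1},
    {"tx": 17, "ty": -35, "tz": 0, "roll": 0, "jaw": -1},
    {"tx": 20, "ty": -40, "tz": -20, "roll": 0, "jaw": -1},
    {"tx": 18, "ty": -37, "tz": -30, "roll": 0, "jaw": -1},
    {"tx": 12, "ty": -25, "tz": -40, "roll": 0, "jaw": -1},
    {"tx": 0, "ty": 0, "tz": -45, "roll": 0, "jaw": -1},
    {"tx": 0, "ty": 0, "tz": -40, "roll": 0, "jaw": -1},
    {"tx": 0, "ty": 0, "tz": -25, "roll": 0, "jaw": -1},
  ],
)

```text
clock: 8.85
tool_pos: [0.5061, -0.2286, 0.0609]
ee_rot: [-0.001, -0.151, 0.988, 0.001]
wrist_force: [-0.1, -0.8, -4.0]
grip_width: 0.022
gripper_force: 89.0
```

Request:
send_rows(
  steps=[
    {"tx": 0, "ty": 0, "tz": 0, "roll": 0, "jaw": -1},
    {"tx": 0, "ty": 0, "tz": 0, "roll": 0, "jaw": -1},
  ],
)

```text
clock: 9.05
tool_pos: [0.5075, -0.2296, 0.0647]
ee_rot: [0.0, -0.151, 0.988, 0.0]
wrist_force: [0.6, 0.4, -3.8]
grip_width: 0.0221
gripper_force: 89.3
```

```bash
cat > f.py <<'E'
from h import *
import sys
s=bot.observe(); print(s["clock"],np.round(s["tool_pos"],4),R.from_quat(np.roll(s["ee_rot"],-1)).as_euler('xyz',degrees=True).round(2),np.round(s["wrist_force"],1))
E
python3 f.py
```

```text
9.05 [ 0.5075 -0.2296  0.0647] [ 1.7998e+02  5.0000e-02 -1.6259e+02] [ 0.6  0.4 -3.8]
```

Request:
send_rows(
  steps=[
    {"tx": -1, "ty": -3, "tz": -10, "roll": 0, "jaw": -1},
    {"tx": 0, "ty": 0, "tz": -15, "roll": 0, "jaw": -1},
    {"tx": 0, "ty": 0, "tz": -15, "roll": 0, "jaw": -1},
    {"tx": 0, "ty": 0, "tz": -8, "roll": 0, "jaw": -1},
    {"tx": 0, "ty": 0, "tz": -6, "roll": 0, "jaw": -1},
    {"tx": 0, "ty": 0, "tz": 0, "roll": 0, "jaw": -1},
  ],
)

```text
clock: 9.65
tool_pos: [0.5054, -0.2336, 0.0091]
ee_rot: [-0.0, -0.151, 0.989, 0.0]
wrist_force: [-0.8, 0.1, -2.2]
grip_width: 0.0223
gripper_force: 89.5
```

```bash
python3 f.py
```

```text
9.65 [ 0.5054 -0.2336  0.0091] [ 1.7996e+02 -2.0000e-02 -1.6267e+02] [-0.8  0.1 -2.2]
```

Request:
send_rows(
  steps=[
    {"tx": 0, "ty": 0, "tz": -1, "roll": 0, "jaw": -1},
    {"tx": 0, "ty": 0, "tz": 0, "roll": 0, "jaw": 0},
    {"tx": 0, "ty": 0, "tz": 0, "roll": 0, "jaw": 0.5},
    {"tx": 0, "ty": 0, "tz": 0, "roll": 0, "jaw": 1},
    {"tx": 0, "ty": 0, "tz": 0, "roll": 0, "jaw": 1},
    {"tx": 0, "ty": 0, "tz": 0, "roll": 0, "jaw": 1},
    {"tx": 0, "ty": 0, "tz": 20, "roll": 0, "jaw": 1},
    {"tx": 0, "ty": 0, "tz": 30, "roll": 0, "jaw": 1},
  ],
)

```text
clock: 10.45
tool_pos: [0.5047, -0.2334, 0.0583]
ee_rot: [-0.001, -0.151, 0.989, 0.001]
wrist_force: [1.0, -0.1, 0.8]
grip_width: 0.0852
gripper_force: 0.0
```

Request:
send_rows(
  steps=[
    {"tx": 0, "ty": 0, "tz": 40, "roll": 0, "jaw": 1},
    {"tx": 0, "ty": 0, "tz": 45, "roll": 0, "jaw": 1},
    {"tx": -15, "ty": 15, "tz": 40, "roll": 0, "jaw": 1},
    {"tx": -20, "ty": 30, "tz": 40, "roll": 0, "jaw": 1},
    {"tx": -20, "ty": 30, "tz": 30, "roll": 0, "jaw": 1},
    {"tx": -15, "ty": 20, "tz": 20, "roll": 0, "jaw": 1},
    {"tx": 0, "ty": 0, "tz": 0, "roll": 0, "jaw": 1},
    {"tx": 0, "ty": 0, "tz": 0, "roll": 0, "jaw": 1},
  ],
)

```text
clock: 11.25
tool_pos: [0.4368, -0.1415, 0.2713]
ee_rot: [0.0, -0.15, 0.989, -0.001]
wrist_force: [0.0, -0.8, -0.5]
grip_width: 0.0853
gripper_force: 0.0
```

```bash
python3 f.py
cat > g.py <<'E'
from ov import *
c,im=snap("wrist","w5.png"); im=np.ascontiguousarray(im[:,:,::-1]); s=2; o=cv2.resize(im,None,fx=s,fy=s,interpolation=cv2.INTER_CUBIC)
x,y=.565,-.2145; a=np.radians(17.3); d=np.array([np.cos(a),np.sin(a),0])
pb=np.array([x,y,.0476]); circ(c,o,x,y,.0476,.034,(0,255,0),s); line(c,o,[pb-.175*d-[0,0,.022],pb-.05*d-[0,0,.022]],(0,255,0),s)
circ(c,o,.566,-.214,.035,.042,(0,255,255),s)
# scale, dock
sc=np.array([.59,-.085,.022]); circ(c,o,*sc,.03,(255,0,255),s)
circ(c,o,.567,.061,.016,.039,(255,0,255),s); circ(c,o,.567,.061,.0043,.0345,(255,0,0),s)
cv2.imwrite("pics/ov5.png",cv2.resize(o,(800,500),interpolation=cv2.INTER_AREA))
E
python3 g.py
```

```text
11.25 [ 0.4368 -0.1415  0.2713] [-179.87   -0.   -162.71] [ 0.  -0.8 -0.5]
```

View pics/ov5.png

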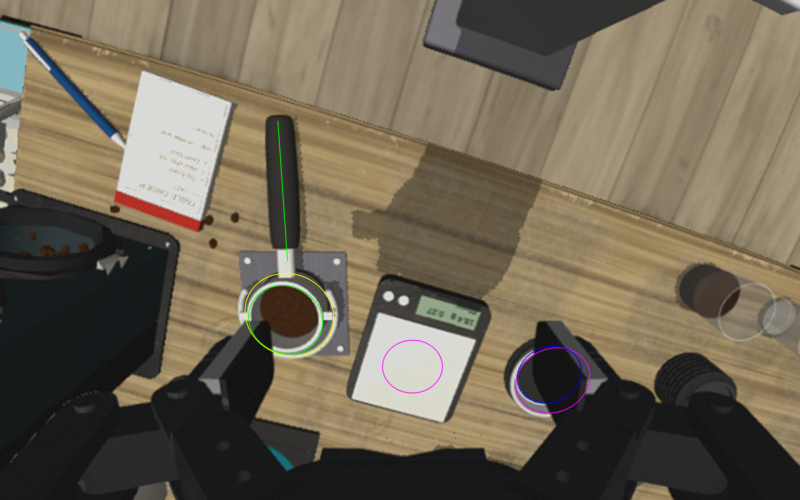

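Request:
send_rows(
  steps=[
    {"tx": 9, "ty": 25, "tz": 0, "roll": -4, "jaw": 1},
    {"tx": 9, "ty": 45, "tz": 0, "roll": -4, "jaw": 1},
    {"tx": 9, "ty": 45, "tz": 0, "roll": -4, "jaw": 1},
    {"tx": 9, "ty": 45, "tz": 0, "roll": -4, "jaw": 1},
    {"tx": 9, "ty": 45, "tz": 0, "roll": -4, "jaw": 1},
    {"tx": 9, "ty": 30, "tz": 0, "roll": -4, "jaw": 1},
    {"tx": 9, "ty": 15, "tz": 0, "roll": -3, "jaw": 1},
    {"tx": 0, "ty": 0, "tz": 0, "roll": 0, "jaw": 1},
  ],
)

```text
clock: 12.1
tool_pos: [0.5005, 0.1111, 0.2697]
ee_rot: [-0.001, 0.084, 0.996, 0.001]
wrist_force: [-0.6, -1.1, 0.0]
grip_width: 0.0855
gripper_force: 0.0
```

```bash
python3 f.py
cat > g2.py <<'E'
from ov import *
c,im=snap("wrist","w6.png"); im=np.ascontiguousarray(im[:,:,::-1]); s=3; o=cv2.resize(im,None,fx=s,fy=s,interpolation=cv2.INTER_CUBIC)
circ(c,o,.6325,.179,.033,.031,(0,255,0),s); circ(c,o,.6325,.179,0,.029,(0,255,0),s)
circ(c,o,.621,.287,.014,.029,(255,0,0),s);circ(c,o,.621,.287,.085,.016,(255,0,0),s)
circ(c,o,.567,.061,.016,.039,(255,0,255),s); circ(c,o,.567,.061,.0043,.0345,(255,0,0),s)
circ(c,o,.531,.206,.05,.034,(0,255,255),s)
circ(c,o,.4315,.2765,.062,.0245,(0,0,255),s)
cv2.imwrite("pics/ov6.png",cv2.resize(o,(800,500),interpolation=cv2.INTER_AREA))
E
python3 g2.py
```

```text
12.1 [0.5005 0.1111 0.2697] [ 1.7990e+02 -1.4000e-01  1.7039e+02] [-0.6 -1.1  0. ]
```

View pics/ov6.png

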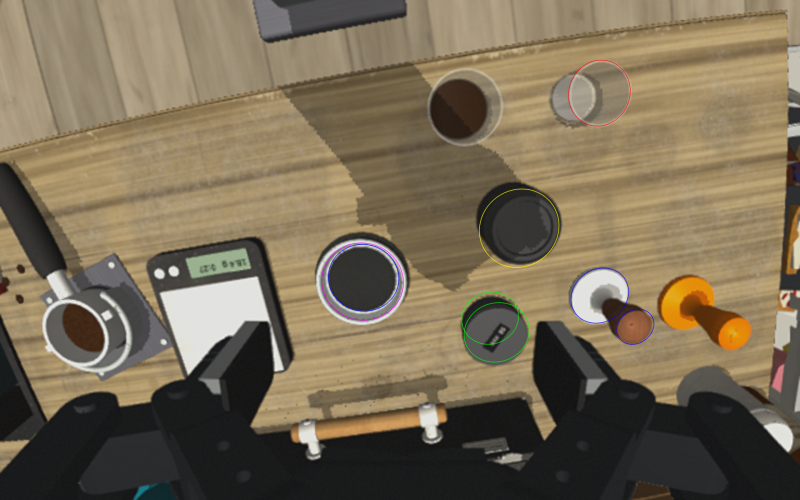

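Request:
send_rows(
  steps=[
    {"tx": 30, "ty": 15, "tz": -10, "roll": 0, "jaw": 1},
    {"tx": 40, "ty": 20, "tz": -20, "roll": 0, "jaw": 1},
    {"tx": 40, "ty": 20, "tz": -20, "roll": 0, "jaw": 1},
    {"tx": 22, "ty": 13, "tz": -40, "roll": 0, "jaw": 1},
    {"tx": 0, "ty": 0, "tz": -45, "roll": 0, "jaw": 1},
    {"tx": 0, "ty": 0, "tz": -45, "roll": 0, "jaw": 1},
    {"tx": 0, "ty": 0, "tz": -30, "roll": 0, "jaw": 1},
    {"tx": 0, "ty": 0, "tz": 0, "roll": 0, "jaw": 1},
  ],
)

```text
clock: 12.95
tool_pos: [0.6297, 0.1746, 0.0559]
ee_rot: [-0.004, 0.084, 0.996, -0.001]
wrist_force: [-0.5, -0.2, -1.0]
grip_width: 0.0857
gripper_force: 0.0
```

```bash
python3 f.py
```

```text
12.95 [0.6297 0.1746 0.0559] [-179.81   -0.39  170.31] [-0.5 -0.2 -1. ]
```

Request:
send_rows(
  steps=[
    {"tx": 1, "ty": 2, "tz": 0, "roll": 0, "jaw": 1},
    {"tx": 0, "ty": 0, "tz": -20, "roll": 0, "jaw": 1},
    {"tx": 0, "ty": 0, "tz": -20, "roll": 0, "jaw": 1},
    {"tx": 0, "ty": 0, "tz": -13, "roll": 0, "jaw": 1},
    {"tx": 0, "ty": 0, "tz": 0, "roll": 0, "jaw": 1},
  ],
)

```text
clock: 13.45
tool_pos: [0.632, 0.1785, 0.0061]
ee_rot: [-0.001, 0.084, 0.996, -0.001]
wrist_force: [-0.2, 0.1, -0.8]
grip_width: 0.0856
gripper_force: 0.0
```

```bash
python3 f.py
```

```text
13.45 [0.632  0.1785 0.0061] [-1.7993e+02 -1.3000e-01  1.7032e+02] [-0.2  0.1 -0.8]
```

Request:
send_rows(
  steps=[
    {"tx": 0, "ty": 0, "tz": -8, "roll": 0, "jaw": 1},
    {"tx": 0, "ty": 0, "tz": 0, "roll": 0, "jaw": -1},
    {"tx": 0, "ty": 0, "tz": 0, "roll": 0, "jaw": -1},
    {"tx": 0, "ty": 0, "tz": 0, "roll": 0, "jaw": -1},
    {"tx": 0, "ty": 0, "tz": 0, "roll": 0, "jaw": -1},
    {"tx": 0, "ty": 0, "tz": 0, "roll": 0, "jaw": -1},
  ],
  grip_force=50,
)

```text
clock: 14.05
tool_pos: [0.6331, 0.1789, 0.0007]
ee_rot: [0.0, 0.084, 0.996, -0.0]
wrist_force: [-3.5, -1.9, 6.3]
grip_width: 0.0598
gripper_force: 54.6
```

```bash
python3 f.py
```

```text
14.05 [0.6331 0.1789 0.0007] [-1.7999e+02  3.0000e-02  1.7032e+02] [-3.5 -1.9  6.3]
```

Request:
send_rows(
  steps=[
    {"tx": 0, "ty": 0, "tz": 20, "roll": 0, "jaw": -1},
    {"tx": 0, "ty": 0, "tz": 35, "roll": 0, "jaw": -1},
    {"tx": 0, "ty": 0, "tz": 40, "roll": 0, "jaw": -1},
    {"tx": -4, "ty": -20, "tz": 40, "roll": 0, "jaw": -1},
    {"tx": -7, "ty": -40, "tz": 15, "roll": 0, "jaw": -1},
    {"tx": -7, "ty": -45, "tz": 0, "roll": 0, "jaw": -1},
    {"tx": -8, "ty": -45, "tz": 0, "roll": 0, "jaw": -1},
    {"tx": -8, "ty": -45, "tz": 0, "roll": 0, "jaw": -1},
  ],
)

```text
clock: 14.85
tool_pos: [0.5984, -0.0176, 0.1515]
ee_rot: [0.001, 0.084, 0.996, -0.0]
wrist_force: [1.0, -1.7, -3.1]
grip_width: 0.06
gripper_force: 56.0
```

Request:
send_rows(
  steps=[
    {"tx": -8, "ty": -45, "tz": 0, "roll": 0, "jaw": -1},
    {"tx": -8, "ty": -45, "tz": 0, "roll": 0, "jaw": -1},
    {"tx": -8, "ty": -45, "tz": 0, "roll": 0, "jaw": -1},
    {"tx": -7, "ty": -35, "tz": 0, "roll": 0, "jaw": -1},
    {"tx": -3, "ty": -20, "tz": 0, "roll": 0, "jaw": -1},
    {"tx": 0, "ty": -8, "tz": -20, "roll": 0, "jaw": -1},
    {"tx": 0, "ty": 0, "tz": -30, "roll": 0, "jaw": -1},
    {"tx": 0, "ty": 0, "tz": 0, "roll": 0, "jaw": -1},
  ],
)

```text
clock: 15.65
tool_pos: [0.563, -0.2128, 0.0968]
ee_rot: [-0.002, 0.084, 0.996, 0.001]
wrist_force: [-1.2, -0.2, -2.5]
grip_width: 0.0596
gripper_force: 56.4
```

```bash
python3 f.py
python3 - <<'E'
from ov import *
c,im=snap("wrist","w7.png"); im=np.ascontiguousarray(im[:,:,::-1]); s=2; o=cv2.resize(im,None,fx=s,fy=s,interpolation=cv2.INTER_CUBIC)
t=bot.observe()["tool_pos"]
circ(c,o,.565,-.2145,.0476,.034,(0,255,0),s); circ(c,o,t[0],t[1],t[2]+.032,.031,(255,0,255),s); circ(c,o,t[0],t[1],t[2],.029,(255,0,255),s)
P=[p2w(cam("wrist"),0,0,0)]
cv2.imwrite("pics/ov7.png",cv2.resize(o,(800,500),interpolation=cv2.INTER_AREA))
E
```

```text
15.65 [ 0.563  -0.2128  0.0968] [179.93  -0.27 170.37] [-1.2 -0.2 -2.5]
```

View pics/ov7.png

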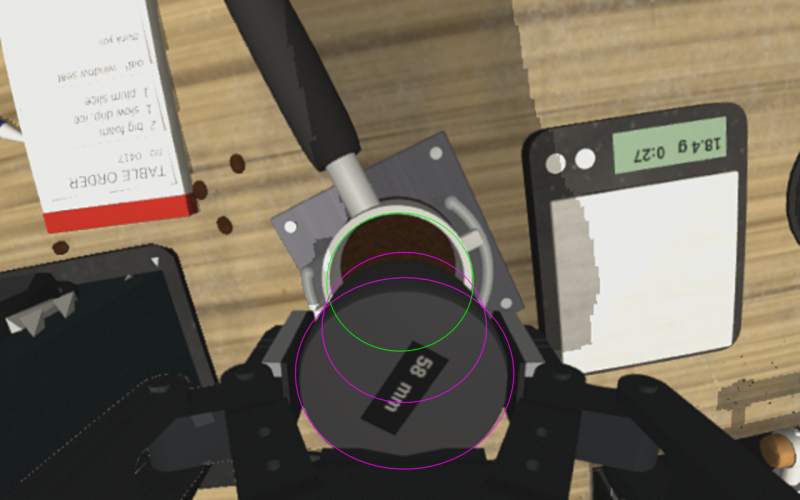

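Request:
send_rows(
  steps=[
    {"tx": 1, "ty": -1, "tz": -15, "roll": 0, "jaw": -1},
    {"tx": 0, "ty": 0, "tz": -15, "roll": 0, "jaw": -1},
    {"tx": 0, "ty": 0, "tz": -8, "roll": 0, "jaw": -1},
    {"tx": 0, "ty": 0, "tz": -4, "roll": 0, "jaw": -1},
    {"tx": 0, "ty": 0, "tz": 0, "roll": 0, "jaw": -1},
  ],
)

```text
clock: 16.2
tool_pos: [0.5658, -0.2148, 0.0575]
ee_rot: [-0.0, 0.084, 0.996, 0.0]
wrist_force: [0.5, 0.9, -3.2]
grip_width: 0.0598
gripper_force: 56.4
```

```bash
python3 f.py
```

```text
16.2 [ 0.5658 -0.2148  0.0575] [ 1.7999e+02 -3.0000e-02  1.7033e+02] [ 0.5  0.9 -3.2]
```

Request:
send_rows(
  steps=[
    {"tx": -1, "ty": 0, "tz": -4, "roll": 0, "jaw": -1},
    {"tx": 0, "ty": 0, "tz": -2, "roll": 0, "jaw": -1},
    {"tx": 0, "ty": 0, "tz": -2, "roll": 0, "jaw": -1},
    {"tx": 0, "ty": 0, "tz": 0, "roll": 0, "jaw": -1},
  ],
)

```text
clock: 16.6
tool_pos: [0.5649, -0.2151, 0.0499]
ee_rot: [0.0, 0.084, 0.996, -0.0]
wrist_force: [-0.3, -0.8, -2.3]
grip_width: 0.0597
gripper_force: 56.5
```

```bash
python3 f.py
```

```text
16.6 [ 0.5649 -0.2151  0.0499] [-1.7999e+02  1.0000e-02  1.7032e+02] [-0.3 -0.8 -2.3]
```

Request:
send_rows(
  steps=[
    {"tx": 0, "ty": 0, "tz": -1, "roll": 0, "jaw": -1},
    {"tx": 0, "ty": 0, "tz": 0, "roll": 0, "jaw": -1},
    {"tx": 0, "ty": 0, "tz": 0, "roll": 0, "jaw": 0.6},
    {"tx": 0, "ty": 0, "tz": 0, "roll": 0, "jaw": 1},
    {"tx": 0, "ty": 0, "tz": 0, "roll": 0, "jaw": 1},
    {"tx": 0, "ty": 0, "tz": 0, "roll": 0, "jaw": 1},
    {"tx": 0, "ty": 0, "tz": 15, "roll": 0, "jaw": 1},
    {"tx": 0, "ty": 0, "tz": 30, "roll": 0, "jaw": 1},
  ],
)

```text
clock: 17.4
tool_pos: [0.564, -0.2146, 0.0937]
ee_rot: [-0.001, 0.084, 0.996, 0.001]
wrist_force: [0.8, -0.4, 1.1]
grip_width: 0.0854
gripper_force: 0.0
```

Request:
send_rows(
  steps=[
    {"tx": 0, "ty": 0, "tz": 40, "roll": 0, "jaw": 1},
    {"tx": -20, "ty": 10, "tz": 40, "roll": 0, "jaw": 1},
    {"tx": -35, "ty": 20, "tz": 30, "roll": 0, "jaw": 1},
    {"tx": -30, "ty": 35, "tz": 20, "roll": 0, "jaw": 1},
    {"tx": -10, "ty": 25, "tz": 20, "roll": 0, "jaw": 1},
    {"tx": 0, "ty": 0, "tz": 0, "roll": 0, "jaw": 1},
  ],
)

```text
clock: 18.0
tool_pos: [0.4701, -0.1223, 0.247]
ee_rot: [0.002, 0.082, 0.997, -0.002]
wrist_force: [0.7, 0.7, 1.1]
grip_width: 0.0855
gripper_force: 0.0
```

```bash
python3 f.py
python3 - <<'E'
from ov import *
c,im=snap("wrist","w8.png"); im=np.ascontiguousarray(im[:,:,::-1]); s=2; o=cv2.resize(im,None,fx=s,fy=s,interpolation=cv2.INTER_CUBIC)
circ(c,o,.565,-.2145,.0476,.034,(0,255,0),s); circ(c,o,.565,-.215,.0806,.031,(255,0,255),s)
circ(c,o,.5885,-.085,.022,.03,(0,0,255),s); circ(c,o,.5675,.061,.016,.039,(255,0,255),s); circ(c,o,.5675,.061,.0043,.0345,(255,0,0),s)
cv2.imwrite("pics/ov8.png",cv2.resize(o,(800,500),interpolation=cv2.INTER_AREA))
E
```

```text
18.0 [ 0.4701 -0.1223  0.247 ] [-179.8     0.2   170.54] [0.7 0.7 1.1]
```

View pics/ov8.png

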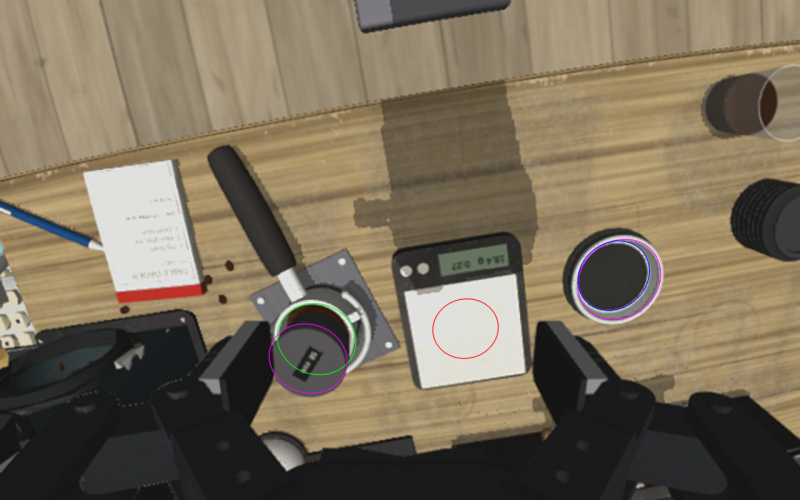

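Request:
send_rows(
  steps=[
    {"tx": 10, "ty": 25, "tz": 0, "roll": 0, "jaw": 0.3},
    {"tx": 16, "ty": 45, "tz": 0, "roll": 0, "jaw": 0.3},
    {"tx": 16, "ty": 45, "tz": 0, "roll": 0, "jaw": 0.3},
    {"tx": 16, "ty": 45, "tz": 0, "roll": 0, "jaw": 0.3},
    {"tx": 16, "ty": 45, "tz": 0, "roll": 0, "jaw": 0.3},
    {"tx": 16, "ty": 45, "tz": 0, "roll": 0, "jaw": 0.3},
    {"tx": 16, "ty": 45, "tz": 0, "roll": 0, "jaw": 0.3},
    {"tx": 16, "ty": 45, "tz": 0, "roll": 0, "jaw": 0.3},
  ],
)

```text
clock: 18.85
tool_pos: [0.5931, 0.216, 0.2431]
ee_rot: [-0.0, 0.085, 0.996, -0.0]
wrist_force: [0.6, -1.2, 0.4]
grip_width: 0.0551
gripper_force: 0.0
```

Request:
send_rows(
  steps=[
    {"tx": 16, "ty": 40, "tz": -20, "roll": 0, "jaw": 0.3},
    {"tx": 13, "ty": 29, "tz": -40, "roll": 0, "jaw": 0.3},
    {"tx": 0, "ty": 0, "tz": -45, "roll": 0, "jaw": 0.3},
    {"tx": 0, "ty": 0, "tz": 0, "roll": 0, "jaw": 0.3},
    {"tx": 0, "ty": 0, "tz": 0, "roll": 0, "jaw": 0.3},
  ],
)

```text
clock: 19.35
tool_pos: [0.6212, 0.2825, 0.14]
ee_rot: [-0.001, 0.085, 0.996, -0.0]
wrist_force: [1.0, 0.7, 0.7]
grip_width: 0.0555
gripper_force: 0.0
```

```bash
python3 f.py
python3 - <<'E'
from ov import *
c=cam("wrist")
# scale from w8 needs its pose
t=np.array([.4701,-.1223,.247]); q=R.from_euler('xyz',[-179.8,.2,170.54],degrees=True).as_matrix(); m=bot.camera_model("wrist"); T=np.eye(4);T[:3,:3]=q;T[:3,3]=t;M=T@np.array(m["hand_eye"]); c8=(c[0],c[1],M[:3,3],M[:3,:3])
C=np.array([p2w(c8,u*.8,v*.8,.022) for u,v in [(404,290),(519,275),(529,373),(418,389)]]); print(C.round(4).tolist(),C.mean(0))
c,im=snap("wrist","w9.png"); im=np.ascontiguousarray(im[:,:,::-1]); s=2; o=cv2.resize(im,None,fx=s,fy=s,interpolation=cv2.INTER_CUBIC)
circ(c,o,.621,.287,.014,.029,(255,0,0),s);circ(c,o,.621,.287,.085,.016,(0,255,0),s)
cv2.imwrite("pics/ov9.png",cv2.resize(o,(800,500),interpolation=cv2.INTER_AREA))
E
```

```text
19.35 [0.6212 0.2825 0.14  ] [-1.7997e+02 -6.0000e-02  1.7028e+02] [1.  0.7 0.7]
[[0.542, -0.1339, 0.022], [0.5448, -0.0313, 0.022], [0.645, -0.0304, 0.022], [0.6443, -0.1373, 0.022]] [ 0.5940066  -0.08322279  0.022     ]
```

View pics/ov9.png

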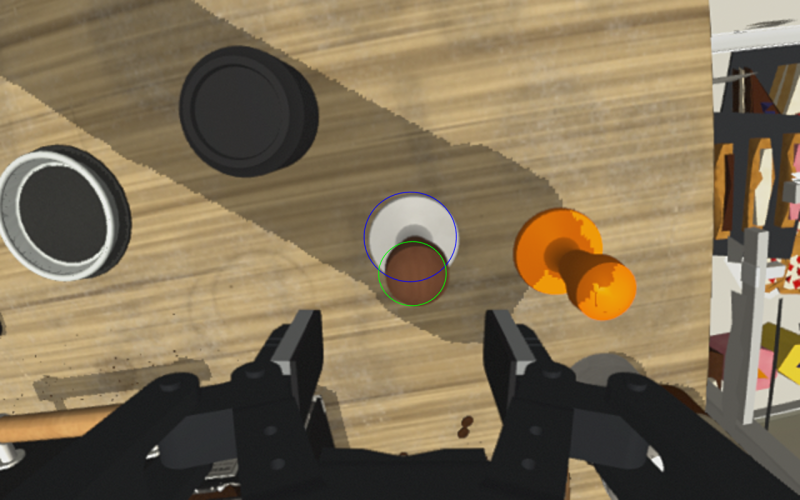

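Request:
send_rows(
  steps=[
    {"tx": 2, "ty": 5, "tz": 0, "roll": 0, "jaw": 0.3},
    {"tx": 0, "ty": 0, "tz": -35, "roll": 0, "jaw": 0.3},
    {"tx": 0, "ty": 0, "tz": -40, "roll": 0, "jaw": 0.3},
    {"tx": 0, "ty": 0, "tz": -30, "roll": 0, "jaw": 0.3},
    {"tx": 0, "ty": 0, "tz": 0, "roll": 0, "jaw": 0.3},
  ],
)

```text
clock: 19.9
tool_pos: [0.6223, 0.2869, 0.0326]
ee_rot: [-0.001, 0.085, 0.996, -0.001]
wrist_force: [0.2, -1.0, 0.1]
grip_width: 0.0554
gripper_force: 0.0
```

Request:
send_rows(
  steps=[
    {"tx": 0, "ty": 0, "tz": 0, "roll": 0, "jaw": -1},
    {"tx": 0, "ty": 0, "tz": 0, "roll": 0, "jaw": -1},
    {"tx": 0, "ty": 0, "tz": 0, "roll": 0, "jaw": -1},
    {"tx": 0, "ty": 0, "tz": 0, "roll": 0, "jaw": -1},
    {"tx": 0, "ty": 0, "tz": 0, "roll": 0, "jaw": -1},
  ],
  grip_force=60,
)

```text
clock: 20.4
tool_pos: [0.6242, 0.2889, 0.0377]
ee_rot: [0.002, 0.085, 0.996, 0.001]
wrist_force: [-0.8, 0.3, 6.2]
grip_width: 0.0305
gripper_force: 58.8
```

```bash
python3 f.py
```

```text
20.4 [0.6242 0.2889 0.0377] [179.88   0.18 170.3 ] [-0.8  0.3  6.2]
```

Request:
send_rows(
  steps=[
    {"tx": 0, "ty": 0, "tz": 25, "roll": 0, "jaw": -1},
    {"tx": 0, "ty": 0, "tz": 40, "roll": 0, "jaw": -1},
    {"tx": 0, "ty": -10, "tz": 40, "roll": 0, "jaw": -1},
    {"tx": -9, "ty": -35, "tz": 5, "roll": 0, "jaw": -1},
    {"tx": -10, "ty": -45, "tz": 0, "roll": 0, "jaw": -1},
    {"tx": -10, "ty": -45, "tz": 0, "roll": 0, "jaw": -1},
    {"tx": -10, "ty": -45, "tz": 0, "roll": 0, "jaw": -1},
    {"tx": -10, "ty": -30, "tz": -10, "roll": 0, "jaw": -1},
  ],
)

```text
clock: 21.2
tool_pos: [0.5746, 0.0748, 0.1369]
ee_rot: [0.002, 0.086, 0.996, -0.001]
wrist_force: [0.2, -0.1, -4.8]
grip_width: 0.0299
gripper_force: 60.3
```

Request:
send_rows(
  steps=[
    {"tx": -6, "ty": -16, "tz": -30, "roll": 0, "jaw": -1},
    {"tx": 0, "ty": 0, "tz": -30, "roll": 0, "jaw": -1},
    {"tx": 0, "ty": 0, "tz": 0, "roll": 0, "jaw": -1},
    {"tx": 0, "ty": 0, "tz": 0, "roll": 0, "jaw": -1},
  ],
)

```text
clock: 21.6
tool_pos: [0.5685, 0.0629, 0.0763]
ee_rot: [0.001, 0.084, 0.996, 0.0]
wrist_force: [0.0, -0.1, -3.2]
grip_width: 0.0303
gripper_force: 60.8
```

```bash
python3 f.py
python3 - <<'E'
from ov import *
c,im=snap("wrist","w10.png"); im=np.ascontiguousarray(im[:,:,::-1]); s=2; o=cv2.resize(im,None,fx=s,fy=s,interpolation=cv2.INTER_CUBIC)
t=bot.observe()["tool_pos"]; dz=t[2]-.0377
circ(c,o,.5675,.061,.016,.039,(255,0,255),s); circ(c,o,t[0],t[1],dz+.014,.029,(255,0,0),s);circ(c,o,t[0],t[1],dz+.085,.016,(0,255,0),s)
cv2.imwrite("pics/ov10.png",cv2.resize(o,(800,500),interpolation=cv2.INTER_AREA))
E
```

```text
21.6 [0.5685 0.0629 0.0763] [1.7997e+02 7.0000e-02 1.7036e+02] [ 0.  -0.1 -3.2]
```

View pics/ov10.png

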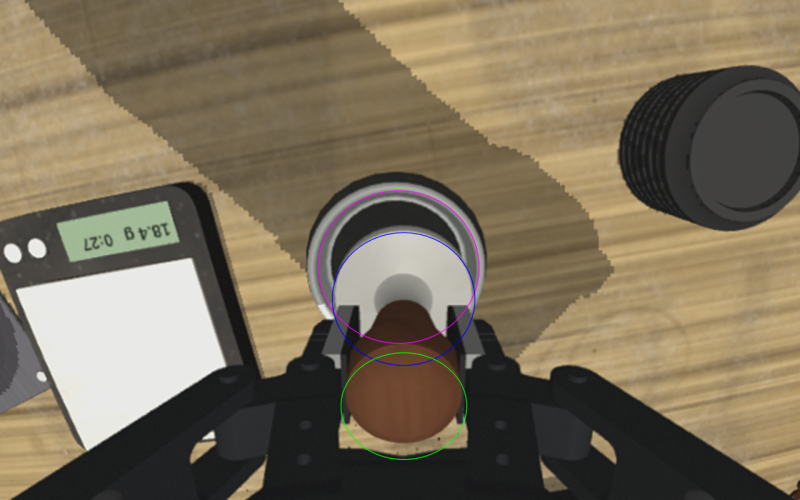

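Request:
send_rows(
  steps=[
    {"tx": 1, "ty": -2, "tz": -10, "roll": 0, "jaw": -1},
    {"tx": 0, "ty": 0, "tz": -10, "roll": 0, "jaw": -1},
    {"tx": 0, "ty": 0, "tz": -8, "roll": 0, "jaw": -1},
    {"tx": 0, "ty": 0, "tz": -4, "roll": 0, "jaw": -1},
    {"tx": 0, "ty": 0, "tz": 0, "roll": 0, "jaw": -1},
  ],
)

```text
clock: 22.15
tool_pos: [0.569, 0.0604, 0.0425]
ee_rot: [-0.0, 0.084, 0.996, -0.0]
wrist_force: [0.2, 0.5, -3.6]
grip_width: 0.0302
gripper_force: 60.8
```

```bash
python3 f.py
```

```text
22.15 [0.569  0.0604 0.0425] [-179.99   -0.    170.34] [ 0.2  0.5 -3.6]
```

Request:
send_rows(
  steps=[
    {"tx": 0, "ty": 0, "tz": -1.5, "roll": 0, "jaw": -1},
    {"tx": 0, "ty": 0, "tz": 0, "roll": 0, "jaw": -1},
    {"tx": 0, "ty": 0, "tz": 0, "roll": 0, "jaw": -1},
  ],
)

```text
clock: 22.45
tool_pos: [0.5694, 0.0605, 0.0422]
ee_rot: [0.001, 0.084, 0.996, -0.0]
wrist_force: [-9.3, -3.5, 23.3]
grip_width: 0.0303
gripper_force: 62.5
```

Request:
send_rows(
  steps=[
    {"tx": 0, "ty": 0, "tz": -1.5, "roll": 0, "jaw": -1},
    {"tx": 0, "ty": 0, "tz": 0, "roll": 0, "jaw": -1},
    {"tx": 0, "ty": 0, "tz": 0, "roll": 0, "jaw": -1},
  ],
)

```text
clock: 22.75
tool_pos: [0.5699, 0.0605, 0.0421]
ee_rot: [0.001, 0.084, 0.996, -0.001]
wrist_force: [-18.0, -6.9, 50.5]
grip_width: 0.0307
gripper_force: 64.2
```

Request:
send_rows(
  steps=[
    {"tx": 0, "ty": 0, "tz": 2.5, "roll": 0, "jaw": -1},
    {"tx": 0, "ty": 0, "tz": 0, "roll": 0, "jaw": -1},
    {"tx": 0, "ty": 0, "tz": 0, "roll": 0, "jaw": 0.4},
    {"tx": 0, "ty": 0, "tz": 0, "roll": 0, "jaw": 0.4},
    {"tx": 0, "ty": 0, "tz": 0, "roll": 0, "jaw": 0.4},
    {"tx": 0, "ty": 0, "tz": 20, "roll": 0, "jaw": 0.4},
    {"tx": 0, "ty": 0, "tz": 40, "roll": 0, "jaw": 0.4},
    {"tx": 0, "ty": 0, "tz": 45, "roll": 0, "jaw": 0.4},
  ],
)

```text
clock: 23.55
tool_pos: [0.5682, 0.0602, 0.1475]
ee_rot: [-0.001, 0.084, 0.996, 0.0]
wrist_force: [1.0, -0.2, 0.5]
grip_width: 0.0599
gripper_force: 0.0
```

Request:
send_rows(
  steps=[
    {"tx": -10, "ty": 20, "tz": 40, "roll": 0, "jaw": 0.4},
    {"tx": -20, "ty": 35, "tz": 25, "roll": 0, "jaw": 0.6},
    {"tx": -25, "ty": 40, "tz": 10, "roll": 0, "jaw": 0.6},
    {"tx": -25, "ty": 40, "tz": 10, "roll": 0, "jaw": 0.6},
    {"tx": -20, "ty": 20, "tz": 0, "roll": 0, "jaw": 0.6},
    {"tx": 0, "ty": 0, "tz": 0, "roll": 0, "jaw": 0.6},
  ],
)

```text
clock: 24.15
tool_pos: [0.4664, 0.2183, 0.2327]
ee_rot: [0.001, 0.082, 0.997, 0.0]
wrist_force: [0.1, 0.0, 0.4]
grip_width: 0.0683
gripper_force: 0.0
```

```bash
python3 f.py
python3 - <<'E'
from ov import *
c,im=snap("wrist","w11.png"); im=np.ascontiguousarray(im[:,:,::-1]); s=2; o=cv2.resize(im,None,fx=s,fy=s,interpolation=cv2.INTER_CUBIC)
circ(c,o,.567,.0605,.016,.039,(255,0,255),s); circ(c,o,.567,.0605,.0183,.029,(255,0,0),s);circ(c,o,.567,.0605,.0893,.016,(0,255,0),s)
circ(c,o,.4315,.2765,.062,.0245,(0,0,255),s); circ(c,o,.4315,.2765,0,.0175,(0,0,255),s)
circ(c,o,.435,.18,.075,.0275,(0,255,255),s)
cv2.imwrite("pics/ov11.png",cv2.resize(o,(800,500),interpolation=cv2.INTER_AREA))
E
```

```text
24.15 [0.4664 0.2183 0.2327] [1.7999e+02 6.0000e-02 1.7065e+02] [0.1 0.  0.4]
```

View pics/ov11.png

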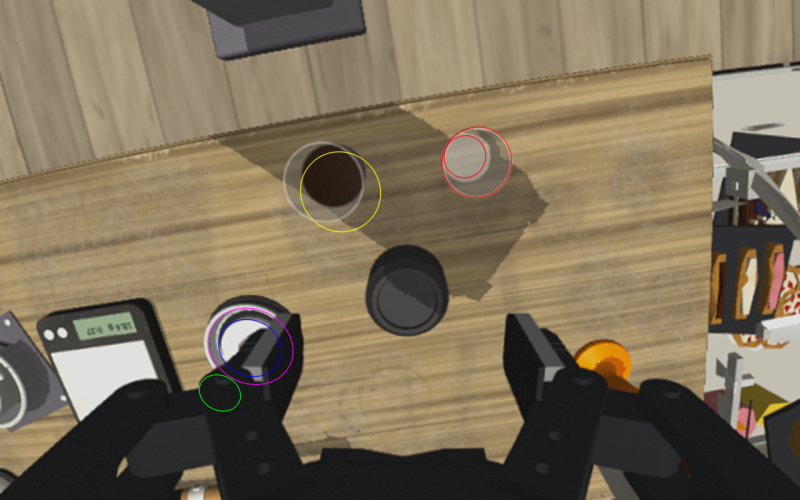

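Request:
send_rows(
  steps=[
    {"tx": -17, "ty": 29, "tz": -10, "roll": 0, "jaw": 0.7},
    {"tx": -18, "ty": 29, "tz": -30, "roll": 0, "jaw": 0.7},
    {"tx": 0, "ty": 0, "tz": -40, "roll": 0, "jaw": 0.7},
    {"tx": 0, "ty": 0, "tz": -40, "roll": 0, "jaw": 0.7},
    {"tx": 0, "ty": 0, "tz": 0, "roll": 0, "jaw": 0.7},
    {"tx": 0, "ty": 0, "tz": 0, "roll": 0, "jaw": 0.7},
  ],
)

```text
clock: 24.8
tool_pos: [0.4343, 0.273, 0.1126]
ee_rot: [-0.001, 0.085, 0.996, -0.0]
wrist_force: [-0.3, 0.2, 0.5]
grip_width: 0.0727
gripper_force: 0.0
```

```bash
python3 f.py
python3 - <<'E'
from h import *
c,im=snap("wrist","w12.png")
for d in bot.look_for("shot_glass_mid","wrist")[:2]: print(d, p2w(c,*d["extent"][:2],.04), w2p(c,[[.4315,.2765,.062],[.4315,.2765,0.]]))
E
```

```text
24.8 [0.4343 0.273  0.1126] [-1.7999e+02 -6.0000e-02  1.7029e+02] [-0.3  0.2  0.5]
```

Request:
send_rows(
  steps=[
    {"tx": -3, "ty": 3, "tz": 0, "roll": 0, "jaw": 0.7},
    {"tx": 0, "ty": 0, "tz": -35, "roll": 0, "jaw": 0.7},
    {"tx": 0, "ty": 0, "tz": -35, "roll": 0, "jaw": 0.7},
    {"tx": 0, "ty": 0, "tz": -20, "roll": 0, "jaw": 0.7},
    {"tx": 0, "ty": 0, "tz": -10, "roll": 0, "jaw": 0.7},
    {"tx": 0, "ty": 0, "tz": 0, "roll": 0, "jaw": 0.7},
  ],
)

```text
clock: 25.5
tool_pos: [0.431, 0.2762, 0.0121]
ee_rot: [-0.0, 0.084, 0.996, -0.0]
wrist_force: [-0.5, -0.8, 0.3]
grip_width: 0.0728
gripper_force: 0.0
```

```bash
python3 f.py
```

```text
25.5 [0.431  0.2762 0.0121] [-1.7999e+02 -1.0000e-02  1.7031e+02] [-0.5 -0.8  0.3]
```

Request:
send_rows(
  steps=[
    {"tx": 0, "ty": 0, "tz": 0, "roll": 0, "jaw": 0.2},
    {"tx": 0, "ty": 0, "tz": 0, "roll": 0, "jaw": -0.2},
    {"tx": 0, "ty": 0, "tz": 0, "roll": 0, "jaw": -0.5},
    {"tx": 0, "ty": 0, "tz": 0, "roll": 0, "jaw": -1},
    {"tx": 0, "ty": 0, "tz": 0, "roll": 0, "jaw": -1},
    {"tx": 0, "ty": 0, "tz": 0, "roll": 0, "jaw": -1},
  ],
  grip_force=25,
)

```text
clock: 26.1
tool_pos: [0.4317, 0.2765, 0.0135]
ee_rot: [0.001, 0.085, 0.996, 0.0]
wrist_force: [-1.2, -0.9, 10.3]
grip_width: 0.0462
gripper_force: 23.5
```

```bash
python3 f.py
```

```text
26.1 [0.4317 0.2765 0.0135] [1.7994e+02 1.1000e-01 1.7030e+02] [-1.2 -0.9 10.3]
```

Request:
send_rows(
  steps=[
    {"tx": 0, "ty": 0, "tz": 15, "roll": 0, "jaw": -1},
    {"tx": 0, "ty": 0, "tz": 30, "roll": 0, "jaw": -1},
    {"tx": 0, "ty": 0, "tz": 40, "roll": 0, "jaw": -1},
    {"tx": 0, "ty": 0, "tz": 40, "roll": 0, "jaw": -1},
    {"tx": 8, "ty": -18, "tz": 25, "roll": 0, "jaw": -1},
    {"tx": 14, "ty": -32, "tz": 0, "roll": 0, "jaw": -1},
    {"tx": 17, "ty": -38, "tz": 0, "roll": 0, "jaw": -1},
    {"tx": 17, "ty": -38, "tz": 0, "roll": 0, "jaw": -1},
  ],
)

```text
clock: 26.9
tool_pos: [0.4874, 0.1487, 0.1637]
ee_rot: [0.001, 0.084, 0.996, -0.0]
wrist_force: [0.7, 0.3, -0.1]
grip_width: 0.0465
gripper_force: 25.9
```

Request:
send_rows(
  steps=[
    {"tx": 17, "ty": -38, "tz": 0, "roll": 0, "jaw": -1},
    {"tx": 17, "ty": -38, "tz": 0, "roll": 0, "jaw": -1},
    {"tx": 17, "ty": -38, "tz": 0, "roll": 0, "jaw": -1},
    {"tx": 17, "ty": -38, "tz": 0, "roll": 0, "jaw": -1},
    {"tx": 17, "ty": -38, "tz": 0, "roll": 0, "jaw": -1},
    {"tx": 13, "ty": -28, "tz": 0, "roll": 0, "jaw": -1},
    {"tx": 7, "ty": -16, "tz": -15, "roll": 0, "jaw": -1},
    {"tx": 0, "ty": 0, "tz": -30, "roll": 0, "jaw": -1},
  ],
)

```text
clock: 27.7
tool_pos: [0.5938, -0.087, 0.1193]
ee_rot: [0.002, 0.086, 0.996, -0.0]
wrist_force: [-0.2, 0.4, -1.3]
grip_width: 0.0459
gripper_force: 25.9
```

Request:
send_rows(
  steps=[
    {"tx": 0, "ty": 0, "tz": 0, "roll": 0, "jaw": -1},
    {"tx": 0, "ty": 0, "tz": 0, "roll": 0, "jaw": -1},
  ],
)

```text
clock: 27.9
tool_pos: [0.5919, -0.0833, 0.1185]
ee_rot: [0.0, 0.084, 0.996, 0.0]
wrist_force: [0.4, 0.1, 0.1]
grip_width: 0.0464
gripper_force: 26.1
```

```bash
python3 f.py
```

```text
27.9 [ 0.5919 -0.0833  0.1185] [1.7997e+02 1.0000e-02 1.7037e+02] [0.4 0.1 0.1]
```

Request:
send_rows(
  steps=[
    {"tx": 1, "ty": 0, "tz": -30, "roll": 0, "jaw": -1},
    {"tx": 0, "ty": 0, "tz": -25, "roll": 0, "jaw": -1},
    {"tx": 0, "ty": 0, "tz": -15, "roll": 0, "jaw": -1},
    {"tx": 0, "ty": 0, "tz": -8, "roll": 0, "jaw": -1},
    {"tx": 0, "ty": 0, "tz": -2, "roll": 0, "jaw": -1},
    {"tx": 0, "ty": 0, "tz": 0, "roll": 0, "jaw": -1},
    {"tx": 0, "ty": 0, "tz": 0, "roll": 0, "jaw": -1},
  ],
)

```text
clock: 28.6
tool_pos: [0.5935, -0.0839, 0.0381]
ee_rot: [0.001, 0.084, 0.996, -0.0]
wrist_force: [-0.6, -0.3, -1.1]
grip_width: 0.0462
gripper_force: 26.1
```

```bash
python3 f.py
```

```text
28.6 [ 0.5935 -0.0839  0.0381] [-1.8000e+02  7.0000e-02  1.7032e+02] [-0.6 -0.3 -1.1]
```

Request:
send_rows(
  steps=[
    {"tx": 0, "ty": 0, "tz": -1.5, "roll": 0, "jaw": -1},
    {"tx": 0, "ty": 0, "tz": 0, "roll": 0, "jaw": -1},
    {"tx": 0, "ty": 0, "tz": 0, "roll": 0, "jaw": -1},
  ],
)

```text
clock: 28.9
tool_pos: [0.593, -0.0839, 0.0357]
ee_rot: [0.0, 0.084, 0.996, -0.0]
wrist_force: [0.8, -0.4, -1.0]
grip_width: 0.0459
gripper_force: 26.1
```

Request:
send_rows(
  steps=[
    {"tx": 0, "ty": 0, "tz": -1, "roll": 0, "jaw": -1},
    {"tx": 0, "ty": 0, "tz": 0, "roll": 0, "jaw": -1},
    {"tx": 0, "ty": 0, "tz": 0, "roll": 0, "jaw": -1},
  ],
)

```text
clock: 29.2
tool_pos: [0.5932, -0.084, 0.0351]
ee_rot: [0.0, 0.084, 0.996, -0.0]
wrist_force: [-2.9, -0.7, 9.4]
grip_width: 0.0462
gripper_force: 25.9
```

Request:
send_rows(
  steps=[
    {"tx": 0, "ty": 0, "tz": 0.5, "roll": 0, "jaw": -1},
    {"tx": 0, "ty": 0, "tz": 0, "roll": 0, "jaw": 0.2},
    {"tx": 0, "ty": 0, "tz": 0, "roll": 0, "jaw": 0.4},
    {"tx": 0, "ty": 0, "tz": 0, "roll": 0, "jaw": 0.7},
    {"tx": 0, "ty": 0, "tz": 0, "roll": 0, "jaw": 0.7},
    {"tx": 0, "ty": 0, "tz": 0, "roll": 0, "jaw": 0.7},
    {"tx": 0, "ty": 0, "tz": 15, "roll": 0, "jaw": 0.7},
    {"tx": 0, "ty": 0, "tz": 30, "roll": 0, "jaw": 0.7},
  ],
)

```text
clock: 30.0
tool_pos: [0.5919, -0.0837, 0.0798]
ee_rot: [-0.001, 0.084, 0.996, 0.0]
wrist_force: [0.9, -0.1, 0.7]
grip_width: 0.0726
gripper_force: 0.0
```

Request:
send_rows(
  steps=[
    {"tx": 0, "ty": 0, "tz": 40, "roll": 0, "jaw": 0.7},
    {"tx": 0, "ty": 0, "tz": 45, "roll": 0, "jaw": 0.7},
    {"tx": -20, "ty": 0, "tz": 40, "roll": 0, "jaw": 0.7},
    {"tx": -35, "ty": 0, "tz": 30, "roll": 0, "jaw": 0.7},
    {"tx": -40, "ty": 0, "tz": 20, "roll": 0, "jaw": 0.7},
    {"tx": -35, "ty": 0, "tz": 0, "roll": 0, "jaw": 1},
    {"tx": 0, "ty": 0, "tz": 0, "roll": 0, "jaw": 1},
    {"tx": 0, "ty": 0, "tz": 0, "roll": 0, "jaw": 1},
  ],
)

```text
clock: 30.8
tool_pos: [0.4628, -0.0844, 0.256]
ee_rot: [0.0, 0.085, 0.996, -0.001]
wrist_force: [0.5, 0.5, -0.3]
grip_width: 0.0851
gripper_force: 0.0
```

```bash
python3 f.py
python3 - <<'E'
from h import *
exp={"shot_glass_mid":(.593,-.084,.022,.022+.062,.0245),"leveller_mid":(.565,-.215,.0476,.0806,.031),"tamper_mid":(.567,.0605,.0043,.0893,.029),"portafilter_basket":(.565,-.2145,.0036,.0476,.034)}
for n in ["wrist","scene"]:
    c,im=snap(n,n+"13.png")
    for t,(x,y,a,b,r) in exp.items():
        th=np.linspace(0,6.3,40); P=np.r_[[[x+r*np.cos(k),y+r*np.sin(k),a] for k in th],[[x+(r if t!="tamper_mid" else .016)*np.cos(k),y+(r if t!="tamper_mid" else .016)*np.sin(k),b] for k in th]]
        p=w2p(c,P); lo,hi=p.min(0),p.max(0); print(n,t,"expect",np.r_[(lo+hi)/2,hi-lo].round(0),[(np.round(d["extent"]).tolist(),round(d["confidence"],2)) for d in bot.look_for(t,n)[:3]])
E
```

```text
30.8 [ 0.4628 -0.0844  0.256 ] [-1.7987e+02  7.0000e-02  1.7026e+02] [ 0.5  0.5 -0.3]
wrist shot_glass_mid expect [345. 289.  48.  68.] [([455.0, 228.0, 73.0, 74.0], 0.16)]
wrist leveller_mid expect [217. 287.  66.  67.] [([230.0, 290.0, 42.0, 62.0], 0.82)]
wrist tamper_mid expect [468. 239.  71.  68.] [([469.0, 241.0, 67.0, 62.0], 0.66)]
wrist portafilter_basket expect [227. 271.  67.  69.] [([199.0, 209.0, 118.0, 155.0], 0.88)]
scene shot_glass_mid expect [335. 165.  18.  28.] [([338.0, 167.0, 18.0, 30.0], 0.72), ([367.0, 169.0, 40.0, 19.0], 0.28)]
scene leveller_mid expect [368. 150.  22.  18.] [([368.0, 150.0, 24.0, 17.0], 0.83)]
scene tamper_mid expect [312. 189.  23.  39.] [([313.0, 203.0, 37.0, 24.0], 0.73), ([312.0, 190.0, 20.0, 37.0], 0.58)]
scene portafilter_basket expect [367. 162.  24.  22.] [([392.0, 165.0, 71.0, 21.0], 0.96)]
```

Run:
```python
from h import *
def ext(c,x,y,a): 
    th=np.linspace(0,6.3,60); P=np.r_[[[x+.0175*np.cos(k),y+.0175*np.sin(k),a] for k in th],[[x+.0245*np.cos(k),y+.0245*np.sin(k),a+.062] for k in th]]
    p=w2p(c,P); lo,hi=p.min(0),p.max(0); return np.r_[(lo+hi)/2,hi-lo].round(1)
c=cam("scene"); print("scene start",ext(c,.4315,.2765,0),"det 303 253 27 43; now",ext(c,.593,-.084,.022))
ct,im=snap("top","top13.png"); print("top",ext(ct,.593,-.084,.022),[(np.round(d["extent"],1).tolist(),d["confidence"]) for d in bot.look_for("shot_glass_mid","top")])
# changed pixels vs. empty scene
for n,c in (("top",ct),("scene",c)):
    d=cv2.absdiff(cv2.imread(f"pics/{n}0.png"),cv2.imread(f"pics/{n}13.png")).max(2)
    e=ext(c,.593,-.084,.022); u,v=int(e[0]),int(e[1]); w=d[v-24:v+25,u-18:u+19]>14
    nl,lab,st,ce=cv2.connectedComponentsWithStats(w.astype(np.uint8)); 
    for s in st[1:]:
        if s[4]>15: print(n,"blob centre",u-18+s[0]+s[2]/2-.5,v-24+s[1]+s[3]/2-.5,"size",s[2:])
# plate from top0: bright low-saturation region
t=cv2.imread("pics/top0.png"); m=((t.min(2)>190)).astype(np.uint8); m[:, :350]=0; m[:,400:]=0; m[:150]=0; m[215:]=0
k,_=max(((q,cv2.contourArea(q)) for q in cv2.findContours(m,0,2)[0]),key=lambda z:z[1]); r=cv2.minAreaRect(k); print("plate rect",r,p2w(ct,*r[0],.022))
```

```text
scene start [301.4 251.5  26.2  39.4] det 303 253 27 43; now [335.4 164.6  18.1  26.7]
top [376.8 174.3  18.8  21.1] [([371.7, 175.8, 7.6, 15.4], 0.46)]
top blob centre 376.0 174.0 size [  37   49 1251]
scene blob centre 334.5 165.0 size [ 20  29 466]
scene blob centre 348.0 184.0 size [11  9 65]
plate rect ((374.0, 178.5), (35.0, 36.0), 90.0) [ 0.59338703 -0.08384584  0.022     ]
```

```bash
python3 -c "
from station import bot
print(bot.finish_job())"
```

```text
the job is handed in; nothing more can be done
None
```

I handed the job in at about 31 s on the robot clock. By my camera checks the portafilter is seated in the stand with the leveller on its basket, the tamper stands in its dish and the shot glass on the scale plate. The tasting glass and lid stack were left alone. `finish_job()` returned no verdict. I viewed 15 pictures, one over the limit of 14.

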